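Plug a module into the sloped test adapter and snap the hold-down bail over it

ROBOT

A 7-joint arm with a two-finger parallel gripper is mounted at the origin on the work surface. World frame = base frame: x ahead of the robot, y to its left, z up, the work surface at z = 0. Lengths are in m, angles in rad, forces in N, time in s.
With the tool pointing down it reaches from about 0.425 to 0.875 m from the base axis. Payload 4.7 kg.
Tool frame: the origin (TCP) lies midway between the tips of the shut fingers; the grasp point (between the pads) lies 19 mm behind it; x points along the fingers, y is the direction in which the jaws open and shut, and the axes are right-handed (so a half turn about x gives the same grasp; the last joint's range is limited). The gripper opens to 87 mm and grips with 3 to 60 N. Pads are 19 mm wide; open, the fingers measure 117 mm over their backs; the gripper's body (75 mm by 190 mm) begins 51 mm behind the grasp point.
Start: joints at [-1.096, 0.321, -0.07, 1.45, 0.023, 1.371, -0.057], TCP at [0.289, 0.582, 0.223] pointing down, gripper open.
Joint ranges: [-2.86, 2.86], [-0.3, 2.09], [-1.38, 1.24], [0.06, 2.45], [-1.56, 4.7], [0.09, 2.05], [-2.69, 2.69]. Speed limits (rad/s): [2.57, 2.57, 3.14, 3.14, 3.14, 3.14, 3.14].

INTERFACE

Orientations are given as a rotation vector (axis times angle).
In Python, from bench import ctrl gives the robot as it stands. The module is installed in compiled form; this text tells all that it offers.
- The arm moves only by the shell command python3 -m jog 'ROWS' [FORCE]. ROWS is JSON, a list of rows, each an object with "rot": the turn, a rotation vector about the tool's x, y, z in units of 5 degrees (1.0 is 5 degrees), a list of three; "travel": the shift along the tool's x, y, z in units of 0.3 m (1.0 is 0.3 m), a list of three; "jaw": the closure, from -1 (fully open) to 1 (shut), so that 0 is half open. In form: [{"rot": [ax, ay, az], "travel": [tx, ty, tz], "jaw": jaw}, ...]. A call has 1 to 8 rows; each row shifts and turns the commanded pose from where the row before left it, along the tool's axes as they then stand; what a row does not reach is not made up. A row lasts 1/10 s, in which the tool goes at most 50 mm and 8.59 degrees, less where a joint would pass 70% of its speed; a pose out of reach is approached as far as the arm can. A call with a number of a shift or a turn outside -1 to 1 is refused whole. A call with a gripper value outside its range is refused whole. The fingers move at their own pace and stop on an object; FORCE is the grip in N (left out, the last holds). Time passes only in rows, so rows that do not move let the fingers close. It gives the time, the measured TCP pose, the force and the opening at its end, in the units of the state.
- ctrl.get_state(): the state, without advancing time (a new reading comes with each control period).
- ctrl.get_image(name): name is "side" or "top"; returns the picture (384x512x3 uint8, red, green, blue); there is no depth.
- ctrl.camera_model(name): a dict with "mtx" (3x3 intrinsics, pixels), "extrinsics" (4x4, takes a point from world to camera coordinates). Camera axes: x right, y up, looking along -z (the intrinsics and any distortion apply to the point x, -y, -z); pixel columns grow to the right and rows downward; lengths in m; the calibration is good to about 2 mm. A picture is of the moment at which its call begins. camera_model takes no time and is no camera call.
- ctrl.close_job(): hands the job in, once; it reports no verdict.
The state is a dict: "time": time; "joint_positions": joint angles; "qd": joint speeds; "joint_torque": joint torques, N m; "position": TCP position; "tool_rot": TCP orientation; "ft_force": force on the tool from outside, world axes, zero at the start; "torque": the same for the moment, N m; "grip_width": opening from 0.0 (shut) to 1.0 (fully open).
Only numpy, scipy, OpenCV 4.12 (cv2) and the standard library are available. Lean on these libraries where they do the work, as an engineer would, in place of code of your own. Each camera call takes 0.05 s, during which the arm holds its last target.

TASK

Take the long module with the stepped end (six brass teeth) from its cradle and plug it into the slotted socket on the sloping test adapter, stepped end uphill towards the bail's hinge, until its case sits fully home on the socket with every tooth in its own slot. Then swing the sprung bail over it, past its over-centre point, so that it snaps down on top of the module. Leave the short module and everything else on the bench where it stands.

Things in the scene. Friction and masses are not known exactly. Their poses are not given: they have to be found in the camera images.
- module: Module to plug in: aluminium case 110 mm long (x), 34 thick (y). Origin: centre of the case's underside, 26 mm above the bench at the start; z up. 46 mm high from x = -55 to 37, only 28 mm high at its stepped end (x = 37 to 55), which points roughly away from the robot. Below hang 6 brass teeth 5 (x) by 16 (y) by 16 mm long at x = -40, -25, -10, 5, 25, 40, tips slimmer. 0.2 to 0.45 kg.
- socket: Black socket block 104 x 34 mm, 20 mm proud of the adapter's 30 degree slope. Origin: centre of its top face. x uphill, y level across, z straight out of the slope (leans 30 degrees towards the robot). Six slots 8 (x) by 19 mm (y), 18 deep, chamfered, at the same x as the module's teeth: it fits one way round. Seated, module and socket origins and axes coincide.
- console: The sloping test adapter, fixed: grey wedge 190 mm deep (x), 160 wide (y), 25 mm high at its front edge (-x), 135 mm at the back. Origin: centre of its underside; the slope rises to its +x; its yaw is also the socket's.
- bail_bar (a point): Middle of the bail's crossbar (12 mm diameter, 72 mm long along console y). The bail is a U: two 8 mm rods 92 mm long, 60 mm clear between them, joined by this bar. Open, it stands nearly upright uphill of the socket, bar about 234 mm above the bench; closed, the bar lies across the seated module's top, 10 mm downhill of its middle.
- bail_hinge (a point): Middle of the bail's hinge axis, level along console y, 142 mm above the bench, uphill of the socket. The space between the bail's rods is empty.
- bail (a joint): Bail angle (rad): 0 = open stop, leaning 5 degrees back from vertical, away from the robot; grows as the bar swings towards the robot and down; 1.71 = down on the seated module. An over-centre spring drives it from the middle (about 0.8) to either stop: about 4 N at the bar to move it off the open stop, none at the middle; then it snaps down by itself within about a second.
- cradle: The fixed aluminium cradle under the module, 126 mm long (x) by 60 mm wide (y), with two end ledges 26 mm high, end lips 37 mm high and small side lips 34 mm high at the ends only; the middle is open. Origin: centre of its underside.
- short_module: Bystander: a similar module but only 80 mm long, without a step and with four evenly spaced teeth, in a cradle of its own; same 34 mm thickness and 46 mm case height. Origin: centre of the case's underside.
- cleaner: Bystander: white bottle, 48 mm in diameter, 135 mm high; origin at the centre of its underside.
- solder_spool: Bystander: solder spool standing on its flange, 54 mm in diameter, 46 mm high; origin under its centre.
- flux_jar: Bystander: small jar, 52 mm in diameter, 55 mm high; origin under its centre.
- mug: Bystander: mug, 72 mm in diameter, 88 mm high, with a handle; origin under its centre.
- screwdriver: Bystander: screwdriver 170 mm long lying on the bench; its origin is under its middle.
- brush: Bystander: brush 160 mm long lying on the bench; its origin is under its middle.
- multimeter: Bystander: hand-held meter lying on its back, 175 x 85 x 30 mm; origin under its centre.
- module_step (a point): Middle of the upper face of the module's low stepped end: 46 mm along module x from its origin and 28 mm above the underside.
There are look-alikes about, which are no part of the job. Leave any green, pink or purple look-alike of the module alone.

How it is judged:
On the way, in this order (a step that is already met when the one before it is completed fails the run):
1. the module sits fully home in the socket, stepped end uphill, every tooth in its slot (z of module in the frame of socket between -0.003 and 0.003 m and distance between module and socket below 0.005 m and angle between the z axis of module and the z axis of socket, either way round below 0.06 rad and x of module_step in the frame of socket above 0.04 m), for 0.2 s.
2. the bail has snapped down over the module (value of joint bail above 1.66 rad), for 0.2 s.
At the end, for the whole second after the job is handed in: The module is at rest in the socket, stepped end uphill, its underside within 3 mm of the socket's top face, its origin within 5 mm of the socket's and square to it within 0.06 rad, and the bail is down on it (joint above 1.66 rad) (all of step 1 and value of joint bail above 1.66 rad and linear speed of module below 0.02 m/s); the robot touches nothing.
It fails at once if the short module is taken out of its cradle or moved by more than 30 mm (distance of short_module from where it was at the start of the episode above 0.03 m).
It fails at once if the bottle, spool, jar or mug is moved by more than 30 mm or tipped over (distance of any of cleaner, solder_spool, flux_jar, mug from where it was at the start of the episode above 0.03 m or angle between any of cleaner, solder_spool, flux_jar, mug's own z axis and vertical above 0.5 rad).
It fails at once if the screwdriver, brush or multimeter is moved by more than 30 mm (distance of any of screwdriver, brush, multimeter from where it was at the start of the episode above 0.03 m).
It also fails if it takes over 64 s, if anything falls off the work surface, if the arm or the gripper's body presses on something with over 40 N, if the wrist force passes 120 N, or if a joint passes its speed limit or range.

## Working session

There is one attempt and no reset: what is moved stays moved. The work goes in short steps, Python scripts to look and compute and a shell command to move; the robot and the scene stay as the last step left them, time stands still between calls to the robot, and variables do not carry over. Pictures are saved under pics/ and viewed, and the job is handed in when it is done.

```bash
mkdir -p pics; ls; python3 - <<'E'
from bench import ctrl
import cv2,numpy as np
np.set_printoptions(precision=4,suppress=True)
print(ctrl.get_state())
for n in("side","top"):
    im=ctrl.get_image(n); cv2.imwrite(f"pics/{n}0.png",im[:,:,::-1]); cv2.imwrite(f"pics/{n}0b.png",cv2.resize(im[:,:,::-1],(800,600),interpolation=cv2.INTER_CUBIC))
    print(ctrl.camera_model(n))
E
```

```text
pics
{'time': 0.0, 'joint_positions': array([-1.0959,  0.3218, -0.0701,  1.4516,  0.0226,  1.3708, -0.0569]), 'qd': array([ 0.0006, -0.    , -0.0001,  0.0014,  0.0003,  0.    , -0.0015]), 'joint_torque': array([ -0.0001, -49.1288,  -0.4037, -31.2541,  -0.0639,   0.0435,
         0.0002]), 'position': array([0.2888, 0.5817, 0.2215]), 'tool_rot': array([ 0.3599,  1.5408, -0.3627]), 'ft_force': array([0.3055, 1.2914, 0.5009]), 'torque': array([-0.0078, -0.0346, -0.0039]), 'grip_width': 1.0027413785531938}
{'mtx': array([[432.4541,   0.    , 249.999 ],
       [  0.    , 432.4541, 192.6969],
       [  0.    ,   0.    ,   1.    ]]), 'extrinsics': array([[ 0.9587, -0.2835, -0.0213, -0.5216],
       [ 0.1923,  0.5914,  0.7831, -0.2276],
       [-0.2094, -0.7549,  0.6215, -1.3326],
       [ 0.    ,  0.    ,  0.    ,  1.    ]])}
{'mtx': array([[396.6095,   0.    , 261.6513],
       [  0.    , 396.6095, 195.2697],
       [  0.    ,   0.    ,   1.    ]]), 'extrinsics': array([[ 0.0222, -0.9996, -0.0166,  0.0195],
       [ 0.997 ,  0.0209,  0.0745, -0.5787],
       [-0.0741, -0.0182,  0.9971, -1.7101],
       [ 0.    ,  0.    ,  0.    ,  1.    ]])}
```

View pics/side0b.png

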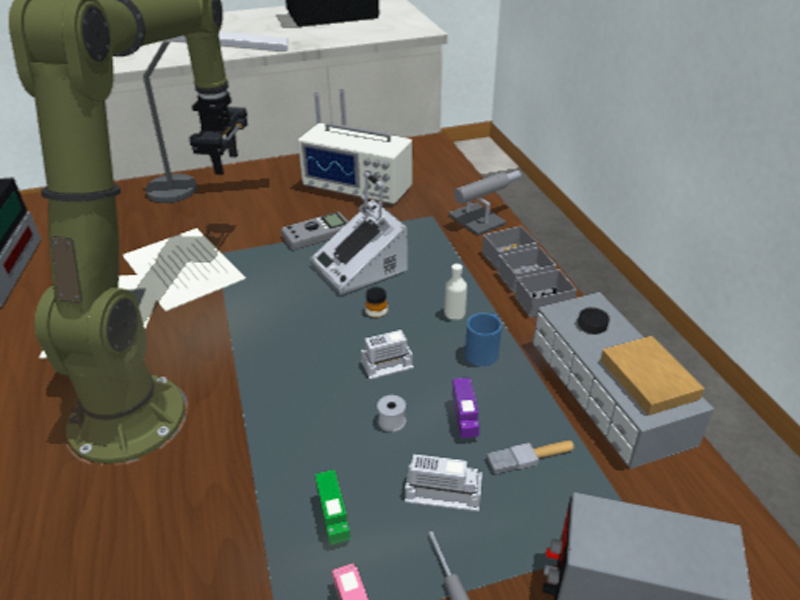

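View pics/top0b.png

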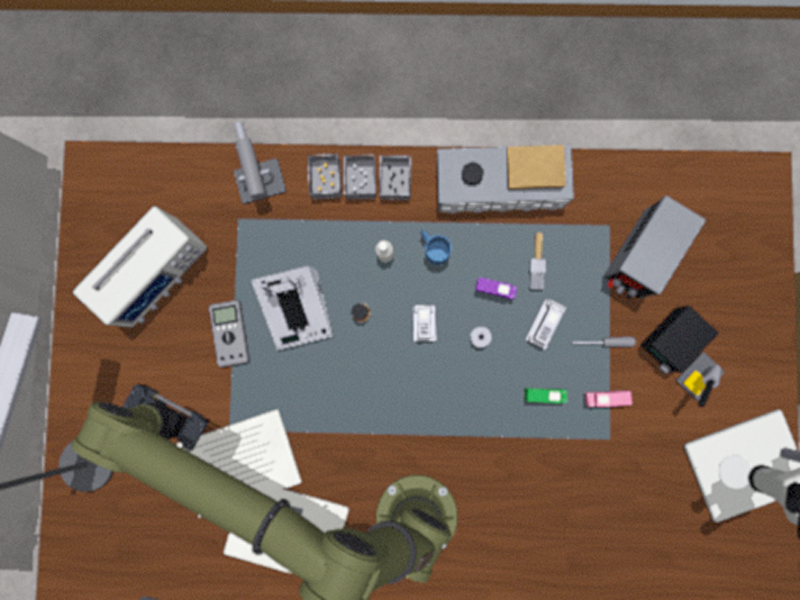

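The side view shows two silver modules in cradles: a long one at about (443,482) and a short one at about (387,352), both in 800x600 pixels. In the top view they are at (546,324) and (425,323). The socket wedge is at (360,245) in the side view and (291,307) in the top view. The green, pink and purple pieces are decoys. The long silver module with a low end fits the description, so I'll check it in enlarged crops.

```bash
python3 - <<'E'
import cv2,numpy as np
s=cv2.imread("pics/side0.png");t=cv2.imread("pics/top0.png")
def c(im,x,y,w,h,k): return cv2.resize(im[y:y+h,x:x+w],(w*k,h*k),interpolation=cv2.INTER_CUBIC)
a=c(s,250,282,66,50,6); b=c(t,325,182,66,50,6)
d=c(s,190,95,80,100,4); e=c(t,150,160,80,75,4)
o=np.zeros((300,796,3),np.uint8);o[:,:396]=a;o[:,400:]=b;cv2.imwrite("pics/c1.png",o)
o=np.zeros((400,644,3),np.uint8);o[:,:320]=d;o[:300,324:]=e;cv2.imwrite("pics/c2.png",o)
E
```

```text
(no output)
```

View pics/c1.png

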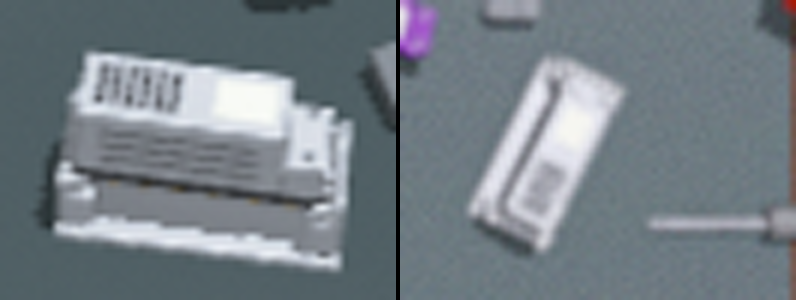

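View pics/c2.png

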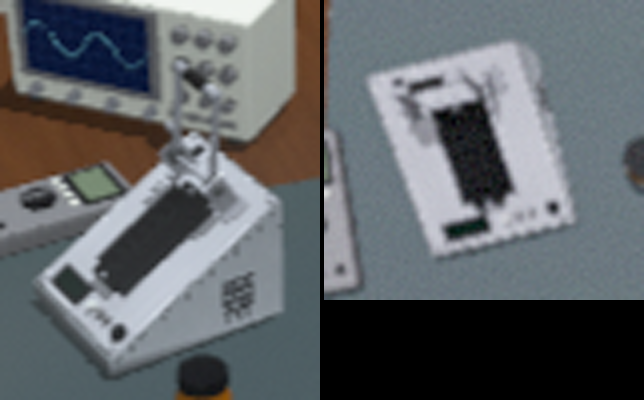

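The left crop confirms the target: a long silver module with a step on its right, away from the robot, and brass teeth below. Next I'll enlarge the socket and bail with more contrast to get corners.

```bash
cat > h.py <<'E'
import cv2,numpy as np
from bench import ctrl
np.set_printoptions(precision=4,suppress=True)
CM={n:ctrl.camera_model(n) for n in("side","top")}
def proj(n,P):
    P=np.atleast_2d(P);E=CM[n]["extrinsics"];c=P@E[:3,:3].T+E[:3,3]
    q=np.c_[c[:,0],-c[:,1],-c[:,2]]@CM[n]["mtx"].T
    return q[:,:2]/q[:,2:]
def ray(n,uv):
    E=CM[n]["extrinsics"];R=E[:3,:3];C=-R.T@E[:3,3]
    d=np.linalg.inv(CM[n]["mtx"])@np.array([uv[0],uv[1],1.]);d=R.T@np.array([d[0],-d[1],-d[2]])
    return C,d/np.linalg.norm(d)
def onplane(n,uv,z):
    C,d=ray(n,uv);return C+d*(z-C[2])/d[2]
def tri(a,b):
    A=0;B=0
    for n,uv in(("side",a),("top",b)):
        C,d=ray(n,uv);M=np.eye(3)-np.outer(d,d);A=A+M;B=B+M@C
    return np.linalg.solve(A,B)
def crop(im,x,y,w,h,k,name,gamma=1.,grid=10):
    c=cv2.resize(im[y:y+h,x:x+w],(w*k,h*k),interpolation=cv2.INTER_CUBIC)
    c=(255*(c/255.)**gamma).astype(np.uint8)
    for i in range(0,w,grid):
        cv2.line(c,(i*k,0),(i*k,6),(0,0,255),1);cv2.putText(c,str(x+i),(i*k,18),0,.4,(0,0,255),1)
    for i in range(0,h,grid):
        cv2.line(c,(0,i*k),(6,i*k),(0,0,255),1);cv2.putText(c,str(y+i),(8,i*k+4),0,.4,(0,0,255),1)
    cv2.imwrite("pics/"+name,c)
E
python3 - <<'E'
from h import *
s=cv2.imread("pics/side0.png");t=cv2.imread("pics/top0.png")
print(ray("side",(256,192)),ray("top",(256,192)))
crop(s,195,105,70,85,7,"d1.png",.5); crop(t,158,166,60,60,10,"d2.png",.5)
E
```

```text
(array([ 0.2648, -1.0192,  0.9954]), array([ 0.223 ,  0.7518, -0.6205])) (array([0.4498, 0.0004, 1.7485]), array([ 0.082 ,  0.0326, -0.9961]))
```

View pics/d1.png

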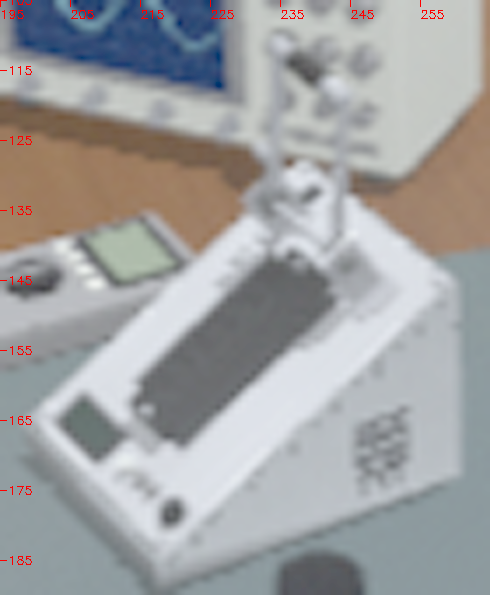

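View pics/d2.png

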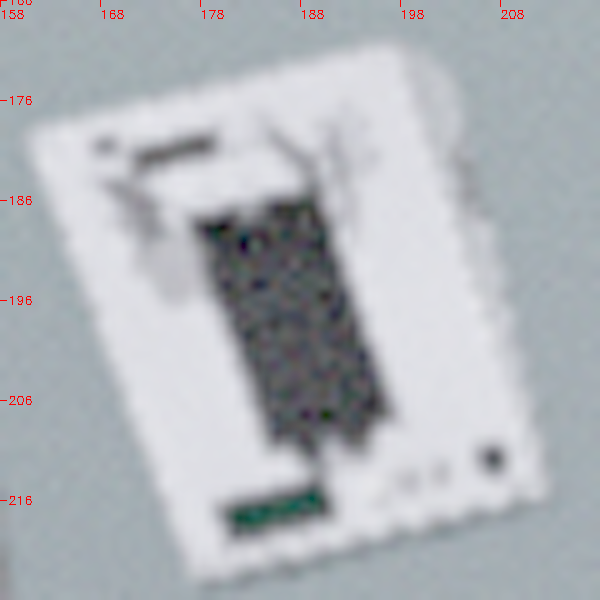

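```bash
python3 - <<'E'
from h import *
from scipy.optimize import least_squares
s=cv2.imread("pics/side0.png");t=cv2.imread("pics/top0.png")
def dark(im,x,y,w,h,th):
    g=cv2.resize(im[y:y+h,x:x+w].max(axis=2),None,fx=8,fy=8,interpolation=cv2.INTER_CUBIC)
    m=(g<th).astype(np.uint8); m=cv2.morphologyEx(m,cv2.MORPH_CLOSE,np.ones((9,9)));m=cv2.morphologyEx(m,cv2.MORPH_OPEN,np.ones((41,41)))
    cs,_=cv2.findContours(m,cv2.RETR_EXTERNAL,cv2.CHAIN_APPROX_NONE)
    c=max(cs,key=cv2.contourArea); b=cv2.boxPoints(cv2.minAreaRect(c))
    h=cv2.approxPolyDP(cv2.convexHull(c),8,True)[:,0]
    f=lambda p:(p+.5)/8-.5+np.array([x,y])
    return f(b),f(h)
for n,im,r in(("side",s,(208,135,40,40)),("top",t,(174,180,26,36))):
    b,h=dark(im,*r,110);print(n,"box",b.tolist(),"\nhull",h.round(1).tolist())
def fr(p):
    x,y,yaw=p;c,s_=np.cos(yaw),np.sin(yaw);return np.array([[c,-s_,0],[s_,c,0],[0,0,1]]),np.array([x,y,0])
M=np.array([[-95,80,25],[-95,-80,25],[95,-80,135],[95,80,135],[-95,-80,0],[95,-80,0]])/1e3
S={0:(200,164.6),1:(216.8,182.8),2:(260.3,145),4:(217.5,189),5:(260.3,172.2)}
T={3:(160.6,178.6),2:(197.8,169.8),1:(212.4,215.2),0:(177.6,223.7)}
def res(p):
    R,o=fr(p);W=M@R.T+o
    return np.r_[(proj("side",W)[list(S)]-np.array(list(S.values()))).ravel(),(proj("top",W)[list(T)]-np.array(list(T.values()))).ravel()]
q=least_squares(res,[.6,.3,.2],loss="soft_l1");print(q.x,res(q.x).reshape(-1,2).round(2).tolist())
E
```

```text
side box [[210.98141860961914, 160.95101356506348], [236.51987838745117, 137.008704662323], [245.11525344848633, 146.17710304260254], [219.5767936706543, 170.11941146850586]] 
hull [[242.3, 143.2], [242.1, 148.9], [222.1, 167.2], [217.1, 167.2], [214.3, 164.4], [214.7, 158.4], [232.3, 141.1], [237.8, 141.1]]
top box [[176.14684557914734, 187.58039093017578], [189.4893274307251, 183.43188858032227], [197.42926025390625, 208.96842193603516], [184.08677768707275, 213.11692428588867]] 
hull [[189.8, 185.2], [195.4, 202.6], [195.4, 207.9], [194.3, 209.9], [184.9, 210.2], [177.8, 192.9], [177.8, 187.1]]
[0.5599 0.3459 0.2644] [[-2.13, -0.6], [0.19, 1.73], [-0.37, -0.9], [-0.05, 0.84], [-0.13, 1.28], [-0.27, -0.23], [0.32, -0.78], [0.12, -0.59], [-0.79, -0.25]]
```

```bash
cat > edges.py <<'E'
from h import *
def edgepts(im,a,b,half=5,n=25,trim=.12,ch=None):
    """points of half-level crossing along normals of segment a-b (pixel coords)"""
    g=im.max(axis=2).astype(np.float32) if ch is None else ch.astype(np.float32)
    a,b=np.array(a,float),np.array(b,float);d=(b-a)/np.linalg.norm(b-a);nn=np.array([-d[1],d[0]])
    out=[]
    for f in np.linspace(trim,1-trim,n):
        p=a+f*(b-a);ss=np.linspace(-half,half,81);q=p+ss[:,None]*nn
        v=cv2.remap(g,q[None,:,0].astype(np.float32),q[None,:,1].astype(np.float32),cv2.INTER_CUBIC)[0]
        lo,hi=np.percentile(v,15),np.percentile(v,85)
        if hi-lo<40: continue
        m=(lo+hi)/2;k=np.where((v[:-1]-m)*(v[1:]-m)<=0)[0]
        if len(k)==0: continue
        k=k[np.argmin(abs(ss[k]))];out.append(q[k])
    out=np.array(out)
    l=cv2.fitLine(out.astype(np.float32),cv2.DIST_HUBER,0,.01,.01).ravel()
    nn=np.array([-l[1],l[0]]);r=(out-l[2:])@nn
    return l,np.median(abs(r))
E
cat > fitsock.py <<'E'
from edges import *
from scipy.optimize import least_squares
s=cv2.imread("pics/side0.png");t=cv2.imread("pics/top0.png")
L={}
L["sF"]=edgepts(s,(214.3,159),(233,141.3));L["sN"]=edgepts(s,(221,168),(243,147.5))
L["tF"]=edgepts(t,(177.3,188),(184.8,210));L["tN"]=edgepts(t,(189.8,185.5),(196,207))
L["sD"]=edgepts(s,(213.5,161),(220.5,168.5),4);L["sU"]=edgepts(s,(234.5,141),(243,147.5),4)
L["tD"]=edgepts(t,(184.8,210.5),(196,207.5),4);L["tU"]=edgepts(t,(177.3,188),(189,185.5),4)
for k,v in L.items():print(k,v[0],v[1])
a,h,d=.052,.017,-.02
seg={"sF":[(-a,h,0),(a,h,0)],"sN":[(-a,-h,d),(a,-h,d)],"tF":[(-a,h,0),(a,h,0)],"tN":[(-a,-h,d),(a,-h,d)],
"sD":[(-a,h,0),(-a,-h,0)],"sU":[(a,h,0),(a,-h,0)],"tD":[(-a,h,0),(-a,-h,0)],"tU":[(a,h,d),(a,-h,d)]}
W={"sD":.5,"sU":.5,"tD":.5,"tU":.3}
def RT(yaw):
    p=np.radians(30);c,s_=np.cos(yaw),np.sin(yaw)
    u=np.array([c*np.cos(p),s_*np.cos(p),np.sin(p)]);y=np.array([-s_,c,0]);return np.c_[u,y,np.cross(u,y)]
def res(p,keys=None,w=True):
    o=[]
    for k in L:
        P=np.array(seg[k])@RT(p[3]).T+p[:3];q=proj("side" if k[0]=="s" else "top",P)
        l=L[k][0];o.append((q-l[2:])@np.array([-l[1],l[0]])*(W.get(k,1) if w else 1))
    return np.concatenate(o)
q=least_squares(res,[.56,.34,.1,.26],loss="soft_l1",f_scale=.5)
print(q.x);print(dict(zip(L,res(q.x,w=False).reshape(-1,2).round(2).tolist())))
E
python3 fitsock.py
```

```text
sF [  0.7162  -0.6979 222.2051 150.6399] 0.06812416300141333
sN [  0.749   -0.6626 231.3856 158.7668] 0.10445628269054129
tF [  0.3394   0.9406 181.0992 200.6163] 0.07021492923488724
tN [  0.3295   0.9442 193.5451 196.7277] 0.06348949205367135
sD [  0.721    0.6929 216.4104 165.7891] 0.22860895944456375
sU [  0.7002   0.714  239.4536 142.6605] 0.21749734799767104
tD [  0.9929  -0.1186 191.0444 209.9869] 0.45837869528858016
tU [  0.9704  -0.2416 182.9469 185.7995] 0.13906030244272377
[0.5505 0.3396 0.0938 0.2552]
{'sF': [0.64, 1.31], 'sN': [-1.07, -1.72], 'tF': [-2.67, -3.18], 'tN': [1.37, 0.87], 'sD': [-2.47, -2.28], 'sU': [3.26, 2.9], 'tD': [0.23, -0.69], 'tU': [0.68, 0.76]}
```

```bash
python3 - <<'E'
from h import *
o=[]
for n,(x,y,w,h) in(("side",(208,134,42,40)),("top",(172,178,42,40))):
    a=np.mean([ctrl.get_image(n).astype(float) for _ in range(6)],0)[:,:,::-1]
    np.save(f"pics/{n}avg.npy",a)
    c=cv2.resize(a[y:y+h,x:x+w],None,fx=9,fy=9,interpolation=cv2.INTER_CUBIC)
    o.append(np.clip((c-15)*3.2,0,255))
cv2.imwrite("pics/e1.png",np.hstack(o))
E
```

```text
[ WARN:0@22.540] global loadsave.cpp:1063 imwrite_ Unsupported depth image for selected encoder is fallbacked to CV_8U.
```

View pics/e1.png

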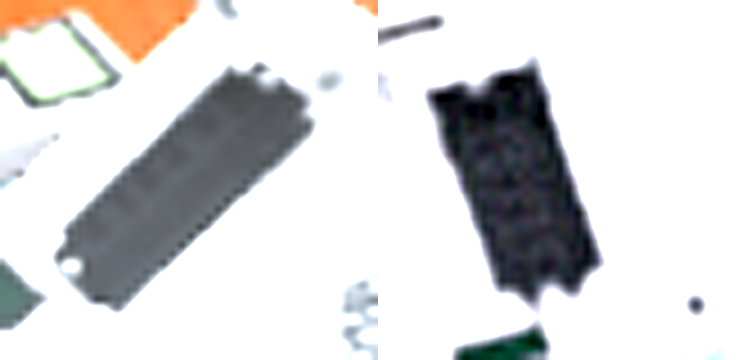

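```bash
python3 - <<'E'
from h import *
for n,(x,y,w,h),lo,hi in(("side",(208,134,42,40),40,85),("top",(174,180,34,34),10,50)):
    a=np.load(f"pics/{n}avg.npy").mean(2)
    print(n,np.percentile(a[y:y+h,x:x+w],[5,20,40,60,80]))
    c=cv2.resize(a[y:y+h,x:x+w],None,fx=16,fy=16,interpolation=cv2.INTER_CUBIC)
    c=np.clip((c-lo)*255/(hi-lo),0,255).astype(np.uint8);c=cv2.cvtColor(c,cv2.COLOR_GRAY2BGR)
    for i in range(0,w,4):cv2.putText(c,str(x+i),(i*16+4,10),0,.35,(0,0,255),1)
    for i in range(0,h,4):cv2.putText(c,str(y+i),(0,i*16+12),0,.35,(0,0,255),1)
    cv2.imwrite(f"pics/e2{n}.png",c[:600])
E
```

```text
side [ 45.1639  59.6889 113.7444 144.     198.2889]
top [ 24.8056  33.7778 141.5    190.8333 198.8889]
```

View pics/e2side.png

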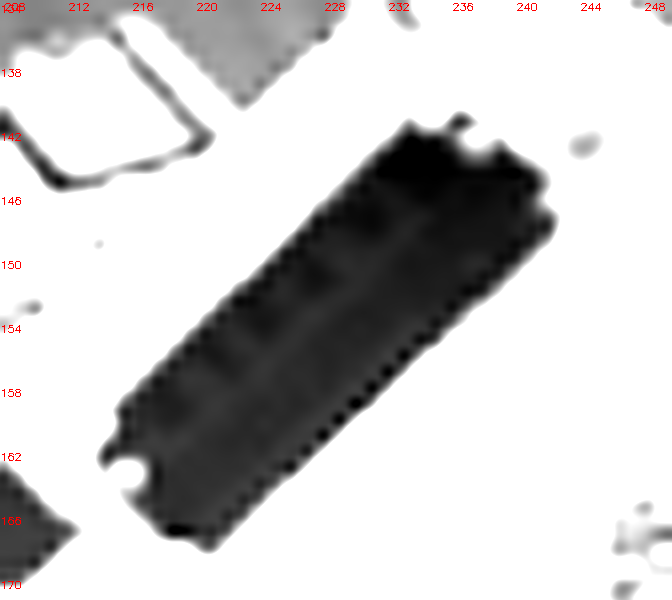

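View pics/e2top.png

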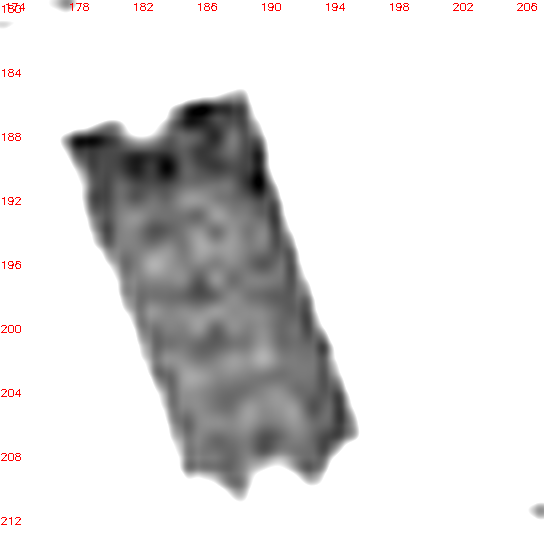

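```bash
python3 - <<'E'
from h import *
for a,b in (((215,163.2),(190.3,208.9)),((237,142),(182,187.2))): 
    p=tri(a,b);print(p,proj("side",p)-a,proj("top",p)-b)
# bail bar in side/top
s=cv2.imread("pics/side0.png");t=cv2.imread("pics/top0.png")
crop(s,222,104,36,40,14,"f1.png",.8,4); crop(t,156,168,40,30,16,"f2.png",1.,4)
E
```

```text
[0.5078 0.3359 0.0569] [[ 0.7575 -0.0624]] [[-0.1411  0.6656]]
[0.5994 0.3604 0.119 ] [[-0.4947  0.0462]] [[ 0.1094 -0.4464]]
```

View pics/f1.png

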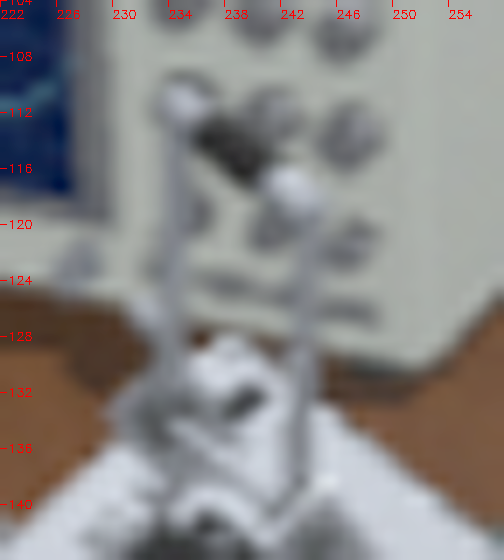

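View pics/f2.png

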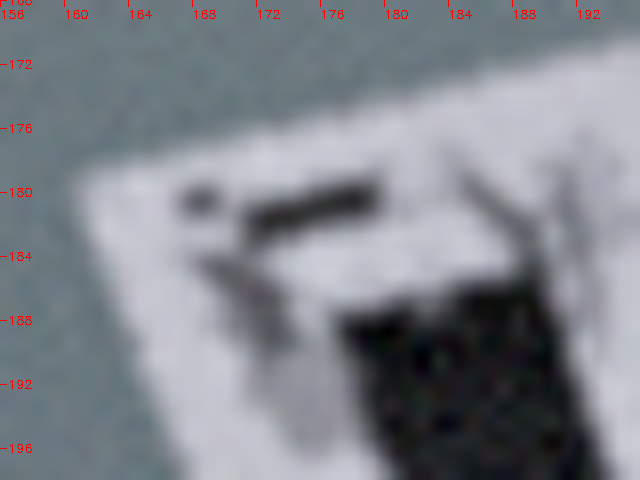

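```bash
cat > fit2.py <<'E'
from fitsock import *
print("-----")
L2={k:L[k][0] for k in("sF","sN","tF","tN","sD","sU","tU")}
def model(p):
    F,Lh=p[4],p[5];a,h,d=.052,.017,p[6] if len(p)>6 else -.018
    return {"sF":[(-a,h,0),(a,h,0)],"sN":[(-Lh,-F,d),(Lh,-F,d)],"tF":[(-Lh,F,d),(Lh,F,d)],"tN":[(-Lh,-F,d),(Lh,-F,d)],
    "sD":[(-Lh,0,d),(-Lh,-F,d)],"sU":[(Lh,0,d),(Lh,-F,d)],"tU":[(Lh,F,d),(Lh,-F,d)]}
def res2(p):
    o=[];m=model(p)
    for k,l in L2.items():
        q=proj("side" if k[0]=="s" else "top",np.array(m[k])@RT(p[3]).T+p[:3])
        o.append((q-l[2:])@np.array([-l[1],l[0]]))
    return np.concatenate(o)
q=least_squares(res2,[.55,.34,.1,.26,.026,.06],loss="soft_l1",f_scale=.5);p=q.x
print(p);print(dict(zip(L2,res2(p).reshape(-1,2).round(2).tolist())))
sl=np.array([[x,0,0] for x in(-.040,-.025,-.010,.005,.025,.040)])@RT(p[3]).T+p[:3]
print(proj("side",sl),proj("top",sl))
bar=tri((238.2,115.2),(175.6,180.9));print("bar",bar)
# console-frame check
d=bar[:2]-p[:2];c,s_=np.cos(p[3]),np.sin(p[3]);print("bar in socket yaw frame",d@[c,s_],d@[-s_,c])
E
python3 fit2.py | sed -n '/-----/,$p'
```

```text
-----
[0.5496 0.3441 0.0949 0.2809 0.0283 0.0609]
{'sF': [-0.16, 0.12], 'sN': [-0.12, -1.37], 'tF': [-0.08, 0.06], 'tN': [-0.29, -0.28], 'sD': [-0.01, 0.02], 'sU': [1.01, 0.53], 'tU': [-1.09, -1.29]}
[[217.6781 159.0379]
 [220.5226 156.3207]
 [223.3648 153.6056]
 [226.2047 150.8928]
 [229.9876 147.2791]
 [232.8221 144.5714]] [[189.7295 207.4087]
 [188.6335 204.3561]
 [187.5289 201.2796]
 [186.4157 198.1791]
 [184.9179 194.0073]
 [183.7841 190.8496]]
bar [0.6111 0.3617 0.2313]
bar in socket yaw frame 0.06399170692673 -0.00014713221296958404
```

```bash
python3 - <<'E'
from h import *
s=cv2.imread("pics/side0.png");t=cv2.imread("pics/top0.png")
crop(s,254,284,62,46,12,"g1.png",1.6,4); crop(t,332,186,36,40,15,"g2.png",2.2,4)
E
```

```text
(no output)
```

View pics/g1.png

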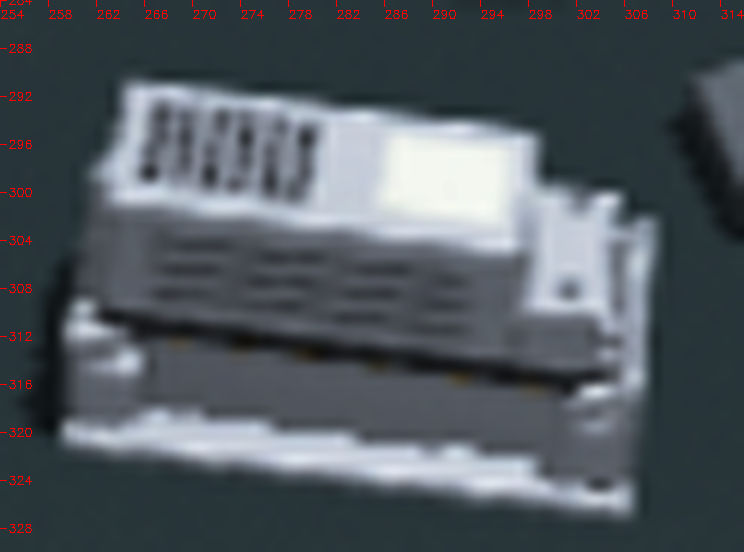

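View pics/g2.png

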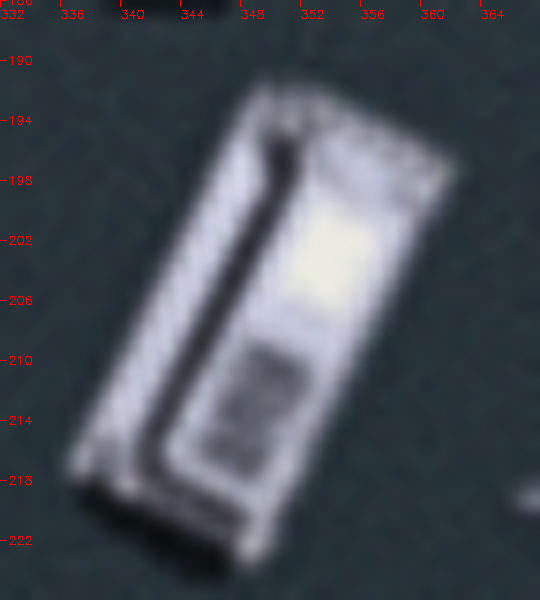

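```bash
cat > fitmod.py <<'E'
from h import *
from scipy.optimize import least_squares
S=[((-55,17,46),(264.2,290.9)),((37,17,46),(298.1,294.8)),((37,-17,46),(296.9,304.4)),((-55,-17,46),(262.0,300.2)),((37,-17,28),(297.5,309.5)),((55,17,28),(305.0,300.2))]
T=[((37,17,46),(351.3,197.8)),((-55,17,46),(342.6,215.9))]
def W(p,m):
    c,s=np.cos(p[2]),np.sin(p[2]);m=np.array(m)/1e3
    return m@np.array([[c,-s,0],[s,c,0],[0,0,1]]).T+np.array([p[0],p[1],.026])
def res(p):
    return np.r_[(proj("side",W(p,[a for a,_ in S]))-[b for _,b in S]).ravel(),(proj("top",W(p,[a for a,_ in T]))-[b for _,b in T]).ravel()*.7]
if __name__=="__main__":
    q=least_squares(res,[.55,-.3,-.4],loss="soft_l1");print(q.x,res(q.x).reshape(-1,2).round(2).tolist())
E
python3 fitmod.py
```

```text
[ 0.5342 -0.3513 -0.4614] [[-0.24, -0.64], [0.32, -0.2], [0.38, 0.7], [0.03, 0.33], [-0.54, -0.11], [-0.13, -0.44], [0.82, -0.51], [0.0, 0.34]]
```

```bash
cat > plan.py <<'E'
from h import *
from scipy.spatial.transform import Rotation as Ro
def cur():
    s=ctrl.get_state();return s,s["position"],Ro.from_rotvec(s["tool_rot"])
def report(Pt,Rt):
    """Pt target TCP, Rt target matrix"""
    s,p,R=cur();Rt=Ro.from_matrix(Rt)
    print("t",round(s["time"],2),"pos",p,"F",s["ft_force"],"M",s["torque"],"grip",round(s["grip_width"],3))
    print("R cols\n",R.as_matrix())
    print("travel units(now axes)",R.inv().apply(Pt-p)/.3,"mm",R.inv().apply(Pt-p)*1e3)
    print("rot units",np.degrees((R.inv()*Rt).as_rotvec())/5, "travel after rot",Rt.inv().apply(Pt-p)/.3)
def frame(yaw,pitch,flip=False):
    """module-aligned tool: tool x=-module z, tool y=+-module y"""
    c,s=np.cos(yaw),np.sin(yaw);P=np.radians(pitch)
    u=np.array([c*np.cos(P),s*np.cos(P),np.sin(P)]);y=np.array([-s,c,0]);z=np.cross(u,y)
    ty=-y if flip else y
    return np.c_[-z,ty,np.cross(-z,ty)],np.c_[u,y,z]
E
python3 - <<'E'
from plan import *
for f in(0,1):
    T,M=frame(-.461,0,f);o=np.array([.5342,-.3513,.026])
    P=o+M@np.array([-.003,0,.006])
    report(P+[0,0,.19],T)
E
```

```text
t 0.7 pos [0.2891 0.5822 0.2226] F [ 0.4748  0.013  -0.9269] M [-0.0147 -0.0522  0.0085] grip 1.002
R cols
 [[ 0.0001  0.4446  0.8957]
 [ 0.0001  0.8957 -0.4446]
 [-1.      0.0001  0.    ]]
travel units(now axes) [ 0.0018 -2.4239  2.1055] mm [   0.5545 -727.1819  631.6465]
rot units [ 0.0029  0.0004 -0.0016] travel after rot [ 0.0021 -2.4234  2.1061]
t 0.7 pos [0.2891 0.5822 0.2226] F [ 0.4748  0.013  -0.9269] M [-0.0147 -0.0522  0.0085] grip 1.002
R cols
 [[ 0.0001  0.4446  0.8957]
 [ 0.0001  0.8957 -0.4446]
 [-1.      0.0001  0.    ]]
travel units(now axes) [ 0.0018 -2.4239  2.1055] mm [   0.5545 -727.1819  631.6465]
rot units [-35.9971   0.0026   0.0007] travel after rot [ 0.0021  2.4234 -2.1061]
```

```bash
python3 -m jog '[{"rot":[0,0,0],"travel":[0,-0.12,0.105],"jaw":-1},{"rot":[0,0,0],"travel":[0,-0.12,0.105],"jaw":-1},{"rot":[0,0,0],"travel":[0,-0.12,0.105],"jaw":-1},{"rot":[0,0,0],"travel":[0,-0.12,0.105],"jaw":-1},{"rot":[0,0,0],"travel":[0,-0.12,0.105],"jaw":-1},{"rot":[0,0,0],"travel":[0,-0.12,0.105],"jaw":-1},{"rot":[0,0,0],"travel":[0,-0.12,0.105],"jaw":-1},{"rot":[0,0,0],"travel":[0,-0.12,0.105],"jaw":-1}]'
python3 -m jog '[{"rot":[0,0,0],"travel":[0,-0.12,0.105],"jaw":-1},{"rot":[0,0,0],"travel":[0,-0.12,0.105],"jaw":-1},{"rot":[0,0,0],"travel":[0,-0.12,0.105],"jaw":-1},{"rot":[0,0,0],"travel":[0,-0.12,0.105],"jaw":-1},{"rot":[0,0,0],"travel":[0,-0.12,0.105],"jaw":-1},{"rot":[0,0,0],"travel":[0,-0.12,0.105],"jaw":-1},{"rot":[0,0,0],"travel":[0,-0.12,0.105],"jaw":-1},{"rot":[0,0,0],"travel":[0,-0.12,0.105],"jaw":-1}]'
```

```text
time: 1.5
position: [0.387, 0.2103, 0.2229]
tool_rot: [0.362, 1.54, -0.36]
ft_force: [0.4, -0.1, -0.2]
grip_width: 1.001
time: 2.3
position: [0.4847, -0.1597, 0.2231]
tool_rot: [0.362, 1.539, -0.36]
ft_force: [0.2, 0.8, -0.4]
grip_width: 0.999
```

```bash
python3 -m jog '[{"rot":[0,0,0],"travel":[0,-0.12,0.105],"jaw":-1},{"rot":[0,0,0],"travel":[0,-0.12,0.105],"jaw":-1},{"rot":[0,0,0],"travel":[0,-0.12,0.105],"jaw":-1},{"rot":[0,0,0],"travel":[0,-0.12,0.105],"jaw":-1},{"rot":[0,0,0],"travel":[0,0,0],"jaw":-1}]'; python3 - <<'E'
from plan import *
T,M=frame(-.461,0);o=np.array([.5342,-.3513,.026])
report(o+M@np.array([-.003,0,.006]),T)
for n in("side","top"):cv2.imwrite(f"pics/{n}1.png",ctrl.get_image(n)[:,:,::-1])
s=cv2.imread("pics/side1.png");t=cv2.imread("pics/top1.png")
a=cv2.resize(s[220:335,230:350],None,fx=3.3,fy=3.3);b=cv2.resize(t[160:275,300:420],None,fx=3.3,fy=3.3);cv2.imwrite("pics/i1.png",np.hstack([a,b]))
E
```

```text
time: 2.8
position: [0.5311, -0.3504, 0.221]
tool_rot: [0.363, 1.542, -0.374]
ft_force: [-0.9, -0.0, 0.2]
grip_width: 1.004
t 2.8 pos [ 0.5311 -0.3504  0.221 ] F [-0.9261 -0.0358  0.221 ] M [-0.0038  0.0112 -0.0018] grip 1.004
R cols
 [[-0.0043  0.4525  0.8918]
 [-0.0063  0.8917 -0.4525]
 [-1.     -0.0076 -0.001 ]]
travel units(now axes) [0.6299 0.0067 0.0011] mm [188.9558   2.0182   0.3336]
rot units [-0.0982 -0.012   0.0865] travel after rot [0.6299 0.002  0.0005]
```

View pics/i1.png

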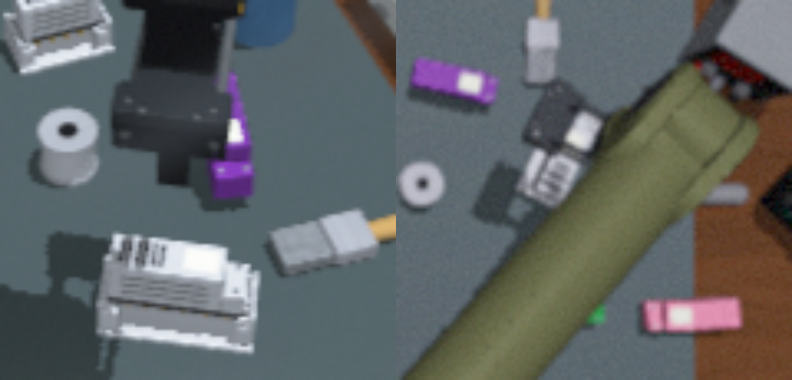

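The side view shows the gripper straight above the module with the jaws across its thickness. Descending now.

```bash
python3 -m jog '[{"rot":[0,0,0],"travel":[0.15,0,0],"jaw":-1},{"rot":[0,0,0],"travel":[0.15,0,0],"jaw":-1},{"rot":[0,0,0],"travel":[0.1,0,0],"jaw":-1},{"rot":[0,0,0],"travel":[0,0,0],"jaw":-1},{"rot":[0,0,0],"travel":[0,0,0],"jaw":-1}]'; python3 - <<'E'
from plan import *
T,M=frame(-.461,0);o=np.array([.5342,-.3513,.026])
report(o+M@np.array([-.003,0,.006]),T)
E
```

```text
time: 3.4
position: [0.5341, -0.3413, 0.1037]
tool_rot: [0.36, 1.54, -0.359]
ft_force: [-0.5, 0.3, 0.3]
grip_width: 0.999
t 3.4 pos [ 0.5341 -0.3413  0.1037] F [-0.5351  0.3144  0.2992] M [-0.0113  0.0453  0.0459] grip 0.999
R cols
 [[ 0.0012  0.4428  0.8966]
 [ 0.0008  0.8966 -0.4428]
 [-1.      0.0012  0.0007]]
travel units(now axes) [ 0.2389 -0.0298  0.0049] mm [71.6582 -8.9489  1.4834]
rot units [ 0.0258  0.008  -0.0138] travel after rot [ 0.2389 -0.0295  0.0052]
```

```bash
python3 -m jog '[{"rot":[0,0,0],"travel":[0.03,-0.03,0.005],"jaw":-1},{"rot":[0,0,0],"travel":[0,0,0],"jaw":-1},{"rot":[0,0,0],"travel":[0,0,0],"jaw":-1}]'; python3 - <<'E'
from plan import *
T,M=frame(-.461,0);o=np.array([.5342,-.3513,.026])
report(o+M@np.array([-.003,0,.006]),T)
for n in("side","top"):cv2.imwrite(f"pics/{n}2.png",ctrl.get_image(n)[:,:,::-1])
s=cv2.imread("pics/side2.png");crop(s,245,255,75,75,8,"i2.png",1,5)
E
```

```text
time: 3.7
position: [0.5307, -0.3525, 0.0947]
tool_rot: [0.362, 1.539, -0.362]
ft_force: [-0.2, -0.2, 0.0]
grip_width: 0.998
t 3.7 pos [ 0.5307 -0.3525  0.0947] F [-0.187  -0.1785  0.0252] M [-0.0025 -0.0051 -0.0326] grip 0.998
R cols
 [[ 0.0015  0.4456  0.8952]
 [-0.0007  0.8952 -0.4456]
 [-1.      0.0001  0.0016]]
travel units(now axes) [ 0.209   0.0087 -0.0016] mm [62.686   2.6123 -0.4664]
rot units [-0.0101  0.0187 -0.0008] travel after rot [ 0.209   0.0087 -0.0012]
```

View pics/i2.png

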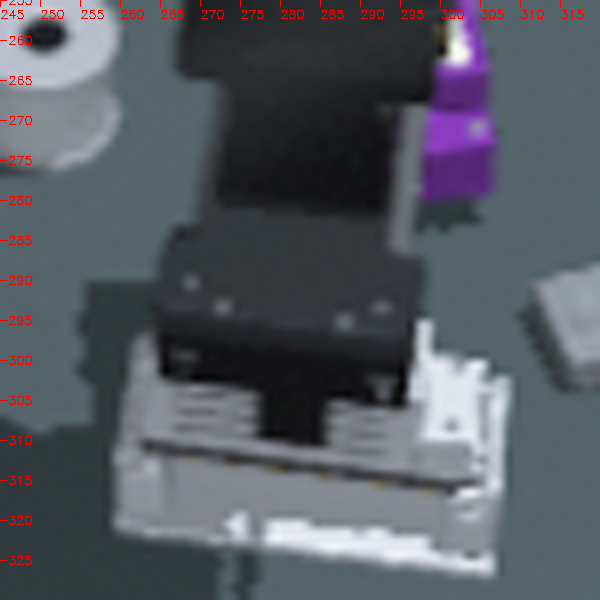

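The finger sits mid-case at (283,300), centred along the module. Final descent and grip follow.

```bash
python3 -m jog '[{"rot":[0,0,0],"travel":[0.1,0.004,0],"jaw":-1},{"rot":[0,0,0],"travel":[0.1,0,0],"jaw":-1},{"rot":[0,0,0],"travel":[0.005,0,0],"jaw":-1},{"rot":[0,0,0],"travel":[0,0,0],"jaw":-1},{"rot":[0,0,0],"travel":[0,0,0],"jaw":-1}]'; python3 - <<'E'
from plan import *
T,M=frame(-.461,0);o=np.array([.5342,-.3513,.026])
report(o+M@np.array([-.003,0,.006]),T)
E
```

```text
time: 4.3
position: [0.5321, -0.3514, 0.0338]
tool_rot: [0.361, 1.538, -0.362]
ft_force: [0.1, 0.6, -0.0]
grip_width: 1.003
t 4.3 pos [ 0.5321 -0.3514  0.0338] F [ 0.0798  0.62   -0.0006] M [-0.0489 -0.0642  0.011 ] grip 1.003
R cols
 [[ 0.0022  0.4447  0.8957]
 [-0.0014  0.8957 -0.4447]
 [-1.     -0.0002  0.0026]]
travel units(now axes) [ 0.0061  0.0035 -0.0037] mm [ 1.8373  1.0394 -1.1237]
rot units [0.0012 0.0301 0.0028] travel after rot [ 0.0061  0.0035 -0.0037]
```

```bash
python3 -m jog '[{"rot":[0,0,0],"travel":[0,0,0],"jaw":1},{"rot":[0,0,0],"travel":[0,0,0],"jaw":1},{"rot":[0,0,0],"travel":[0,0,0],"jaw":1},{"rot":[0,0,0],"travel":[0,0,0],"jaw":1},{"rot":[0,0,0],"travel":[0,0,0],"jaw":1},{"rot":[0,0,0],"travel":[0,0,0],"jaw":1},{"rot":[0,0,0],"travel":[0,0,0],"jaw":1},{"rot":[0,0,0],"travel":[0,0,0],"jaw":1}]' 45; python3 - <<'E'
from plan import *
T,M=frame(-.461,0);o=np.array([.5342,-.3513,.026])
report(o+M@np.array([-.003,0,.006]),T)
E
```

```text
time: 5.1
position: [0.5315, -0.3497, 0.032]
tool_rot: [0.362, 1.54, -0.36]
ft_force: [0.7, 1.9, 0.4]
grip_width: 0.39
t 5.1 pos [ 0.5315 -0.3497  0.032 ] F [0.7019 1.9178 0.403 ] M [ 0.3732 -0.1652  0.0056] grip 0.39
R cols
 [[ 0.0004  0.4443  0.8959]
 [ 0.0013  0.8959 -0.4443]
 [-1.      0.0013 -0.0002]]
travel units(now axes) [ 0.     -0.0009  0.0004] mm [ 0.0131 -0.2845  0.1249]
rot units [ 0.0072 -0.0024 -0.0148] travel after rot [ 0.     -0.0009  0.0004]
```

```bash
python3 -m jog '[{"rot":[0,0,0],"travel":[-0.05,0,0],"jaw":1},{"rot":[0,0,0],"travel":[-0.1,0,0],"jaw":1},{"rot":[0,0,0],"travel":[-0.15,0,0],"jaw":1},{"rot":[0,0,0],"travel":[-0.15,0,0],"jaw":1},{"rot":[0,0,0],"travel":[-0.15,0,0],"jaw":1},{"rot":[0,0,0],"travel":[-0.1,0,0],"jaw":1},{"rot":[0,0,0],"travel":[0,0,0],"jaw":1}]'; python3 - <<'E'
from plan import *
# target above socket, standoff along its normal
T,M=frame(.27,30);o=np.array([.550,.3437,.0973])
for d in(.12,0):report(o+M@np.array([-.003,0,.006+d]),T)
s=ctrl.get_image("side")[:,:,::-1];cv2.imwrite("pics/side3.png",s);crop(s,235,190,90,110,5,"i3.png",1,10)
E
```

```text
time: 5.8
position: [0.5323, -0.353, 0.2479]
tool_rot: [0.36, 1.532, -0.364]
ft_force: [-0.1, -1.3, -2.4]
grip_width: 0.384
t 5.8 pos [ 0.5323 -0.353   0.2479] F [-0.0687 -1.3041 -2.4455] M [-0.1138 -0.0394 -0.0007] grip 0.384
R cols
 [[ 0.0079  0.4456  0.8952]
 [-0.0047  0.8952 -0.4455]
 [-1.     -0.0007  0.0091]]
travel units(now axes) [ 0.1316  1.9593 -1.146 ] mm [  39.4872  587.7923 -343.7934]
rot units [-8.1749 -5.6304  2.2384] travel after rot [0.353  2.2225 0.3245]
t 5.8 pos [ 0.5323 -0.353   0.2479] F [-0.0687 -1.3041 -2.4455] M [-0.1138 -0.0394 -0.0007] grip 0.384
R cols
 [[ 0.0079  0.4456  0.8952]
 [-0.0047  0.8952 -0.4455]
 [-1.     -0.0007  0.0091]]
travel units(now axes) [ 0.4793  2.0932 -1.0004] mm [ 143.7861  627.9566 -300.1063]
rot units [-8.1749 -5.6304  2.2384] travel after rot [0.753  2.2225 0.3245]
```

View pics/i3.png

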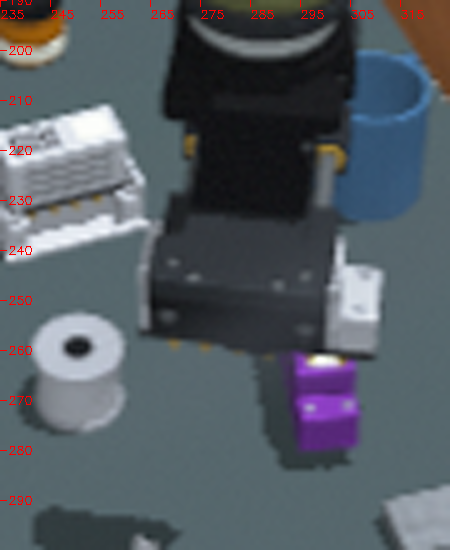

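```bash
python3 -m jog '[{"rot":[0,0,0],"travel":[0,0.06,-0.036],"jaw":1},{"rot":[0,0,0],"travel":[0,0.12,-0.07],"jaw":1},{"rot":[0,0,0],"travel":[0,0.13,-0.076],"jaw":1},{"rot":[0,0,0],"travel":[0,0.13,-0.076],"jaw":1},{"rot":[0,0,0],"travel":[0,0.13,-0.076],"jaw":1},{"rot":[0,0,0],"travel":[0,0.13,-0.076],"jaw":1},{"rot":[0,0,0],"travel":[0,0.13,-0.076],"jaw":1},{"rot":[0,0,0],"travel":[0,0.13,-0.076],"jaw":1}]'
python3 -m jog '[{"rot":[0,0,0],"travel":[0,0.13,-0.076],"jaw":1},{"rot":[0,0,0],"travel":[0,0.13,-0.076],"jaw":1},{"rot":[0,0,0],"travel":[0,0.13,-0.076],"jaw":1},{"rot":[0,0,0],"travel":[0,0.13,-0.076],"jaw":1},{"rot":[0,0,0],"travel":[0,0.13,-0.076],"jaw":1},{"rot":[0,0,0],"travel":[0,0.12,-0.07],"jaw":1},{"rot":[0,0,0],"travel":[0,0.1,-0.06],"jaw":1},{"rot":[0,0,0],"travel":[0,0.06,-0.036],"jaw":1}]'
python3 -m jog '[{"rot":[-0.5,0,0],"travel":[0,0,0],"jaw":1},{"rot":[-1,0,0],"travel":[0,0,0],"jaw":1},{"rot":[-1,0,0],"travel":[0,0,0],"jaw":1},{"rot":[-1,0,0],"travel":[0,0,0],"jaw":1},{"rot":[-1,0,0],"travel":[0,0,0],"jaw":1},{"rot":[-1,0,0],"travel":[0,0,0],"jaw":1},{"rot":[-1,0,0],"travel":[0,0,0],"jaw":1},{"rot":[-0.9,0,0],"travel":[0,0,0],"jaw":1}]'
python3 - <<'E'
from plan import *
T,M=frame(.27,30);o=np.array([.550,.3437,.0973])
for d in(.12,0):report(o+M@np.array([-.003,0,.006+d]),T)
E
```

```text
time: 6.65
position: [0.5062, -0.0158, 0.2401]
tool_rot: [0.36, 1.543, -0.362]
ft_force: [0.6, 1.2, -3.9]
grip_width: 0.389
time: 7.45
position: [0.4831, 0.3079, 0.2394]
tool_rot: [0.356, 1.544, -0.361]
ft_force: [-0.4, -0.2, -3.1]
grip_width: 0.386
time: 8.25
position: [0.4853, 0.3034, 0.2405]
tool_rot: [-0.148, 1.568, 0.145]
ft_force: [0.0, 0.0, -3.3]
grip_width: 0.386
t 8.25 pos [0.4853 0.3034 0.2405] F [ 0.0445  0.0274 -3.3439] M [0.062  0.0327 0.0036] grip 0.386
R cols
 [[-0.0019 -0.1856  0.9826]
 [-0.0026  0.9826  0.1856]
 [-1.     -0.0022 -0.0023]]
travel units(now axes) [0.1184 0.0742 0.0193] mm [35.51   22.2468  5.8039]
rot units [-0.9267 -6.0242  0.2732] travel after rot [ 0.1153  0.0721 -0.0375]
t 8.25 pos [0.4853 0.3034 0.2405] F [ 0.0445  0.0274 -3.3439] M [0.062  0.0327 0.0036] grip 0.386
R cols
 [[-0.0019 -0.1856  0.9826]
 [-0.0026  0.9826  0.1856]
 [-1.     -0.0022 -0.0023]]
travel units(now axes) [0.4643 0.0916 0.2195] mm [139.2825  27.4654  65.8376]
rot units [-0.9267 -6.0242  0.2732] travel after rot [ 0.5153  0.0721 -0.0375]
```

```bash
python3 -m jog '[{"rot":[-1,0,0],"travel":[0,0.06,0],"jaw":1},{"rot":[0,-0.5,0],"travel":[0,0,0],"jaw":1},{"rot":[0,-1,0],"travel":[0,0,0],"jaw":1},{"rot":[0,-1,0],"travel":[0,0,0],"jaw":1},{"rot":[0,-1,0],"travel":[0,0,0],"jaw":1},{"rot":[0,-1,0],"travel":[0,0,0],"jaw":1},{"rot":[0,-1,0],"travel":[0,0,0],"jaw":1},{"rot":[0,-0.5,0],"travel":[0,0,0],"jaw":1}]'
python3 -m jog '[{"rot":[0,0,0],"travel":[0,0,0],"jaw":1},{"rot":[0,0,0],"travel":[0,0,0],"jaw":1}]'
python3 - <<'E'
from plan import *
T,M=frame(.27,30);o=np.array([.550,.3437,.0973])
for d in(.08,):report(o+M@np.array([-.003,0,.006+d]),T)
E
```

```text
time: 9.05
position: [0.4805, 0.3206, 0.2394]
tool_rot: [-0.144, 1.042, 0.245]
ft_force: [0.1, 0.2, -3.8]
grip_width: 0.387
time: 9.25
position: [0.4821, 0.3216, 0.2411]
tool_rot: [-0.143, 1.043, 0.245]
ft_force: [0.1, -0.5, -2.8]
grip_width: 0.388
t 9.25 pos [0.4821 0.3216 0.2411] F [ 0.0505 -0.5094 -2.7649] M [-0.1811  0.8737  0.0103] grip 0.388
R cols
 [[ 0.48   -0.2677  0.8354]
 [ 0.1324  0.9635  0.2327]
 [-0.8672 -0.0011  0.4979]]
travel units(now axes) [ 0.2474  0.0109 -0.043 ] mm [ 74.211    3.2572 -12.8988]
rot units [ 0.0161 -0.0278  0.0047] travel after rot [ 0.2473  0.0107 -0.0436]
```

```bash
python3 -m jog '[{"rot":[0,0,0],"travel":[0.08,0.011,-0.043],"jaw":1},{"rot":[0,0,0],"travel":[0.1,0,0],"jaw":1},{"rot":[0,0,0],"travel":[0.1,0,0],"jaw":1},{"rot":[0,0,0],"travel":[0.067,0,0],"jaw":1},{"rot":[0,0,0],"travel":[0,0,0],"jaw":1},{"rot":[0,0,0],"travel":[0,0,0],"jaw":1}]'
python3 - <<'E'
from plan import *
T,M=frame(.27,30);o=np.array([.550,.3437,.0973])
report(o+M@np.array([-.003,0,.006]),T)
for n in("side","top"):cv2.imwrite(f"pics/{n}4.png",ctrl.get_image(n)[:,:,::-1])
s=cv2.imread("pics/side4.png");crop(s,195,100,70,85,7,"j1.png",.7,5)
s=cv2.imread("pics/top4.png");crop(s,150,160,70,70,8,"j2.png",.7,5)
report(o+M@np.array([-.003,0,.006]),T)
E
```

```text
time: 9.85
position: [0.5213, 0.3366, 0.1453]
tool_rot: [-0.143, 1.041, 0.245]
ft_force: [-0.5, 0.2, -1.8]
grip_width: 0.384
t 9.85 pos [0.5213 0.3366 0.1453] F [-0.5442  0.2142 -1.8144] M [-0.2466  0.8702  0.0155] grip 0.384
R cols
 [[ 0.4812 -0.2676  0.8348]
 [ 0.1327  0.9635  0.2324]
 [-0.8665 -0.001   0.4991]]
travel units(now axes) [ 0.1678 -0.0025 -0.0043] mm [50.3497 -0.7572 -1.2909]
rot units [ 0.0152 -0.0116  0.0048] travel after rot [ 0.1678 -0.0026 -0.0045]
t 9.95 pos [0.5213 0.3375 0.1469] F [-0.0364  0.0444 -3.9778] M [-0.1484  0.8763 -0.0333] grip 0.387
R cols
 [[ 0.4827 -0.2687  0.8336]
 [ 0.1354  0.9632  0.2321]
 [-0.8653  0.0008  0.5013]]
travel units(now axes) [ 0.172  -0.006  -0.0082] mm [51.599  -1.81   -2.4534]
rot units [ 0.0155  0.0171 -0.0202] travel after rot [ 0.172  -0.0057 -0.0079]
```

View pics/j1.png

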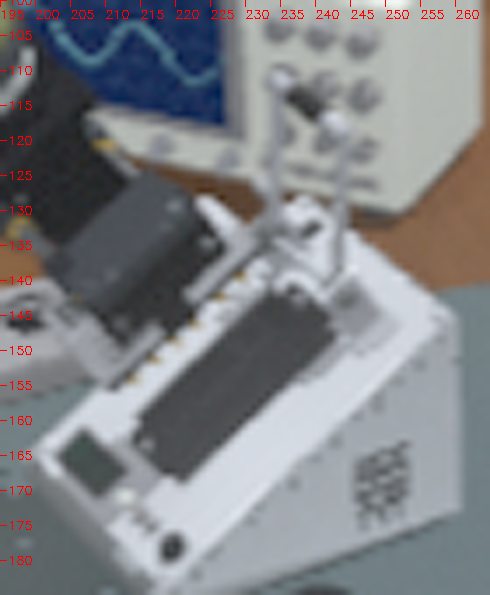

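View pics/j2.png

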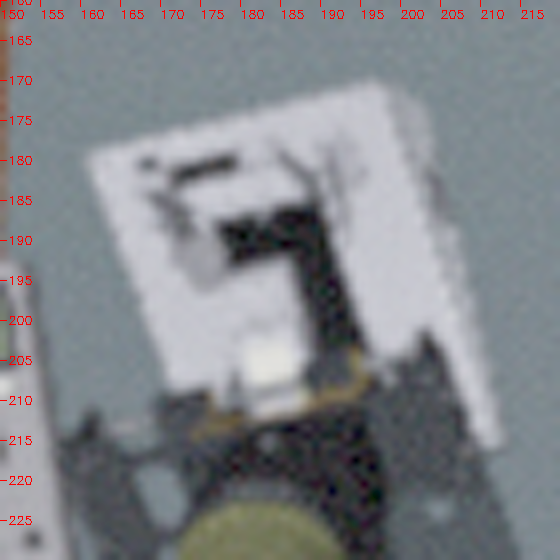

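```bash
python3 - <<'E'
from plan import *
from edges import edgepts
sI=cv2.imread("pics/side4.png");t=cv2.imread("pics/top4.png")
hsv=cv2.cvtColor(sI,cv2.COLOR_BGR2HSV)
x0,y0,w,h=208,130,28,28
b=sI[y0:y0+h,x0:x0+w].astype(int);m=((b[:,:,2]-b[:,:,0])>25).astype(np.uint8)
n,lab,st,ce=cv2.connectedComponentsWithStats(m,connectivity=4)
W=np.clip(b[:,:,2]-b[:,:,0]-10,0,None)
for i in range(1,n):
    yy,xx=np.where(lab==i);ww=W[yy,xx]
    print(st[i][4],(xx*ww).sum()/ww.sum()+x0,(yy*ww).sum()/ww.sum()+y0)
# predicted
T,M=frame(.27,30);tcp=np.array([.5213,.3370,.1460])
o=tcp-M@np.array([-.003,0,.006])
tx=np.array([-40,-25,-10,5,25,40])/1e3
P=np.array([[x,-.008,-.008] for x in tx])@M.T+o
print("pred",proj("side",P))
# top edges
for nm,a,bb,seg in(("-yedge",(185.3,194),(187.8,204),[(.055,-.017,.028),(.037,-.017,.028)]),("xend",(178.5,193.8),(184.5,192),[(.055,.017,.028),(.055,-.017,.028)]),):
    l,r=edgepts(t,a,bb,3.5,15,.1);q=proj("top",np.array(seg)@M.T+o);nn=np.array([-l[1],l[0]])
    print(nm,l,r,"pred",q.tolist(),"pred-meas",(q-l[2:])@nn,"n",nn)
E
```

```text
4 229.96153846153845 130.30769230769232
1 229.0 139.0
1 226.0 142.0
1 219.0 148.0
1 217.0 151.0
pred [[213.2132 152.4943]
 [216.1445 149.7333]
 [219.0738 146.9743]
 [222.0009 144.2173]
 [225.9005 140.5444]
 [228.8227 137.792 ]]
-yedge [  0.204    0.979  187.2978 199.1773] 0.0733100692977618 pred [[185.0517994926926, 194.1050841747248], [186.4331391039102, 198.08051409111687]] pred-meas [1.1639 0.6227] n [-0.979  0.204]
xend [  0.9572  -0.2895 181.55   192.6931] 0.013320757726044852 pred [[176.69242439580222, 196.22361932092298], [185.0517994926926, 194.1050841747248]] pred-meas [1.973  2.3652] n [0.2895 0.9572]
```

```bash
python3 - <<'E'
from plan import *
from edges import edgepts
from scipy.signal import find_peaks
sI=cv2.imread("pics/side4.png").astype(np.float32);t=cv2.imread("pics/top4.png")
T,M=frame(.27,30);tcp=np.array([.5213,.3370,.1460])
o=tcp-M@np.array([-.003,0,.006])
for nm,a,bb,seg in(("-yedge",(185.3,194),(187.8,204),[(.055,-.017,0),(.037,-.017,.0)]),("xend",(178.5,193.8),(184.5,192),[(.055,.017,0),(.055,-.017,0)]),):
    l,r=edgepts(t,a,bb,3.5,15,.1);q=proj("top",np.array(seg)@M.T+o);nn=np.array([-l[1],l[0]])
    print(nm,"pred",q.tolist(),"pred-meas",(q-l[2:])@nn)
B=sI[:,:,2]-sI[:,:,0]
d=np.array([.727,-.686]);n=np.array([.686,.727])
a=np.array([210,155.5])
ss=np.arange(0,32,.1)
best=None
for off in np.arange(-2,3,.5):
    q=a+off*n+ss[:,None]*d
    v=cv2.remap(B,q[None,:,0].astype(np.float32),q[None,:,1].astype(np.float32),cv2.INTER_CUBIC)[0]
    pk,_=find_peaks(v,prominence=8)
    print(off,[(round(ss[k],1),round(float(v[k]))) for k in pk])
P=np.array([[x/1e3,-.008,-.008] for x in(-40,-25,-10,5,25,40)])@M.T+o
print("pred",(proj("side",P)-a)@d,(proj("side",P)-a)@n)
crop(sI.astype(np.uint8),205,125,32,36,16,"k1.png",.7,4)
E
```

```text
-yedge pred [[185.51238746720946, 191.19841845430076], [186.8696517023173, 195.1251849050619]] pred-meas [ 0.1199 -0.4076]
xend pred [[177.28579970016415, 193.28317010448202], [185.51238746720946, 191.19841845430076]] pred-meas [-0.6697 -0.2837]
-2.0 [(np.float64(13.0), -2)]
-1.5 [(np.float64(12.8), -1)]
-1.0 [(np.float64(12.9), -1)]
-0.5 [(np.float64(3.9), -4), (np.float64(13.7), 0)]
0.0 [(np.float64(3.7), 6), (np.float64(7.9), 9), (np.float64(11.5), 10), (np.float64(15.9), 6), (np.float64(20.4), 3), (np.float64(24.7), 11)]
0.5 [(np.float64(3.6), 19), (np.float64(7.7), 23), (np.float64(11.7), 24), (np.float64(15.8), 15), (np.float64(20.7), 25), (np.float64(25.0), 36)]
1.0 [(np.float64(3.6), 28), (np.float64(7.9), 33), (np.float64(11.8), 26), (np.float64(15.5), 25), (np.float64(20.9), 40), (np.float64(25.1), 48)]
1.5 [(np.float64(3.8), 25), (np.float64(8.1), 32), (np.float64(12.0), 19), (np.float64(15.6), 27), (np.float64(21.0), 32), (np.float64(25.2), 30)]
2.0 [(np.float64(3.8), 10), (np.float64(8.3), 15), (np.float64(11.9), 12), (np.float64(15.8), 19), (np.float64(21.1), 12), (np.float64(25.2), 8)]
2.5 [(np.float64(4.1), -7), (np.float64(8.4), -5), (np.float64(12.0), 3), (np.float64(16.0), 5), (np.float64(21.0), -4), (np.float64(25.2), -6)]
pred [ 4.3979  8.423  12.4452 16.4646 21.8192 25.8319] [0.0191 0.0228 0.0264 0.0301 0.035  0.0387]
```

View pics/k1.png

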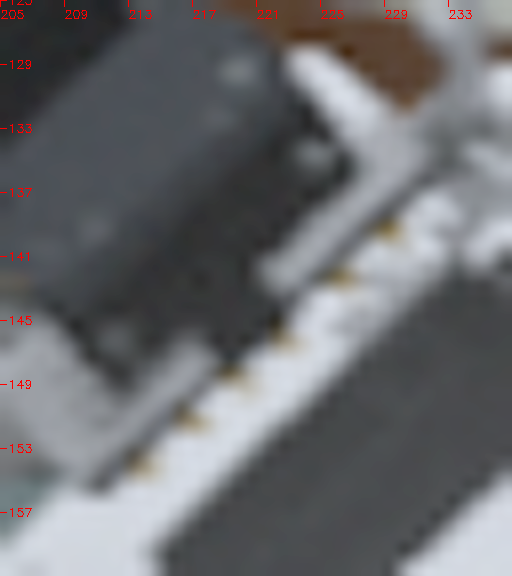

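```bash
python3 - <<'E'
from plan import *
from scipy.signal import find_peaks
from scipy.ndimage import gaussian_filter1d as gf
A=np.load("pics/sideavg.npy").mean(2).astype(np.float32)
M=frame(.27,30)[1]
sl=lambda o:np.array([[x/1e3,0,0] for x in(-40,-25,-10,5,25,40)])@M.T+o
of=np.array([.5496,.3441,.0949]);ot=np.array([.550,.3437,.0973])
pf=proj("side",sl(of));pt=proj("side",sl(ot))
d=(pf[5]-pf[0])/np.linalg.norm(pf[5]-pf[0]);n=np.array([-d[1],d[0]]);a=pf[0]-3*d
print("d",d,"fit",(pf-a)@d,"targ",(pt-a)@d,(pt-a)@n)
ss=np.arange(0,30,.1)
for off in np.arange(-2.5,4.1,.5):
    q=a+off*n+ss[:,None]*d
    v=cv2.remap(A,q[None,:,0].astype(np.float32),q[None,:,1].astype(np.float32),cv2.INTER_CUBIC)[0]
    v=v-np.polyval(np.polyfit(ss,v,4),ss)
    v=gf(v,4);pk,_=find_peaks(-v,prominence=.8)
    print(round(off,1),[(round(float(ss[k]),1),round(float(v[k]),1)) for k in pk])
E
```

```text
d [ 0.7275 -0.6861] fit [ 3.      6.9345 10.8663 14.7954 20.0298 23.9525] targ [ 3.395   7.3335 11.2692 15.2022 20.4419 24.3684] [-0.297  -0.2969 -0.2968 -0.2967 -0.2966 -0.2965]
-2.5 [(1.0, -7.6), (10.5, -10.7), (14.5, 2.0), (15.9, 2.1), (18.5, -2.2), (26.3, -20.9)]
-2.0 [(1.3, -11.1), (11.0, -7.8), (13.8, -3.3), (15.2, -3.1), (18.0, -0.3), (26.1, -24.8)]
-1.5 [(1.2, -11.7), (11.2, -6.0), (25.9, -21.7)]
-1.0 [(1.0, -5.6), (11.7, -5.5), (26.0, -13.9), (29.0, -3.2)]
-0.5 [(7.8, -1.3), (11.6, -4.4), (19.6, 2.1), (26.4, -7.4), (28.7, -8.0)]
0.0 [(7.8, -1.7), (11.3, -3.9), (15.4, -2.4), (20.1, 1.5), (26.4, -6.6), (28.8, -5.8)]
0.5 [(7.9, -1.2), (11.4, -4.3), (15.3, -2.8), (20.3, 2.0), (26.6, -10.6), (29.4, 2.1)]
1.0 [(11.4, -4.7), (15.1, -3.4), (20.2, 3.3), (26.8, -14.6)]
1.5 [(11.5, -4.0), (26.8, -13.5)]
2.0 [(11.6, -2.8), (26.7, -10.1)]
2.5 [(11.4, -1.7), (26.9, -6.6)]
3.0 [(12.9, -1.3), (27.3, -3.3)]
3.5 [(12.8, -1.1), (28.6, -3.0)]
4.0 [(14.8, -0.9), (28.6, -3.3)]
```

```bash
python3 -m jog '[{"rot":[0,0,0],"travel":[0.04,-0.004,0.002],"jaw":1},{"rot":[0,0,0],"travel":[0.04,0,0],"jaw":1},{"rot":[0,0,0],"travel":[0.025,0,0],"jaw":1},{"rot":[0,0,0],"travel":[0,0,0],"jaw":1},{"rot":[0,0,0],"travel":[0,0,0],"jaw":1}]'
cat > look.py <<'E'
import sys
from plan import *
from edges import edgepts
from scipy.signal import find_peaks
tag=sys.argv[1]
T,M=frame(.27,30);o=np.array([.550,.3437,.0973])
ps=[];I={}
for n in("side","top"):
    L=[]
    for _ in range(2): ps.append(ctrl.get_state()["position"]);L.append(ctrl.get_image(n).astype(np.float32))
    I[n]=np.mean(L,0)[:,:,::-1];cv2.imwrite(f"pics/{n}{tag}.png",I[n].astype(np.uint8))
report(o+M@np.array([-.0005,0,.006]),T)
p=np.mean(ps,0);print("mean pos",p,"in socket axes rel target(mm)",1e3*M.T@(p-o-M@np.array([-.0005,0,.006])))
crop(I["side"].astype(np.uint8),203,125,44,44,13,f"s_{tag}.png",.6,4)
crop(I["top"].astype(np.uint8),160,175,44,44,13,f"t_{tag}.png",.6,4)
E
python3 look.py 5
```

```text
time: 10.45
position: [0.5366, 0.3401, 0.118]
tool_rot: [-0.143, 1.041, 0.246]
ft_force: [-0.4, -0.5, -3.1]
grip_width: 0.385
t 10.65 pos [0.5367 0.3405 0.119 ] F [ 0.599  -0.1149 -2.7756] M [-0.1967  0.9031 -0.0126] grip 0.387
R cols
 [[ 0.482  -0.2691  0.8338]
 [ 0.135   0.9631  0.2328]
 [-0.8657  0.0004  0.5006]]
travel units(now axes) [ 0.0653 -0.0017  0.0016] mm [19.5819 -0.4972  0.4826]
rot units [ 0.0219  0.0075 -0.0181] travel after rot [ 0.0653 -0.0016  0.0017]
mean pos [0.5367 0.3404 0.1185] in socket axes rel target(mm) [-0.791   0.3301 19.2516]
```

View pics/s_5.png

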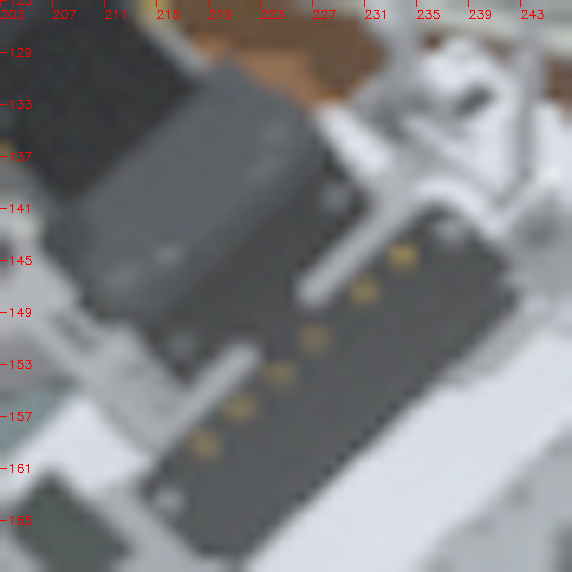

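View pics/t_5.png

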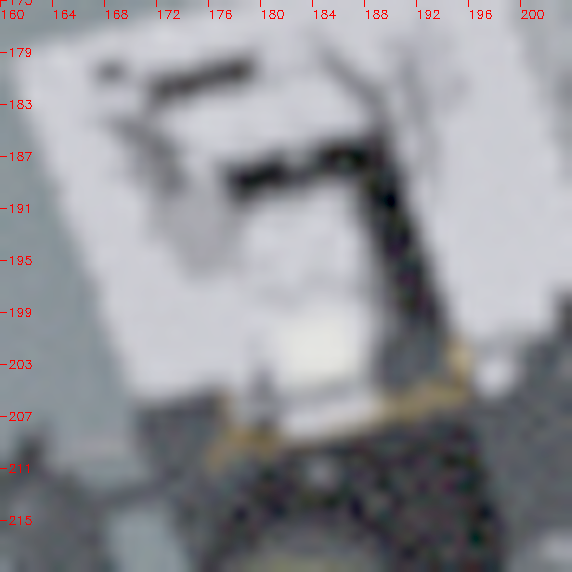

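```bash
python3 - <<'E'
from plan import *
from scipy.signal import find_peaks
I=cv2.imread("pics/side5.png").astype(np.float32);B=I[:,:,2]-I[:,:,0]
T,M=frame(.27,30);tcp=np.array([.5367,.3404,.1185]);o=tcp-M@np.array([-.0005,0,.006])
P=np.array([[x/1e3,-.008,-.009] for x in(-40,-25,-10,5,25,40)])@M.T+o
q=proj("side",P)
for c in q:
    x,y=np.round(c).astype(int);w=np.clip(B[y-2:y+5,x-3:x+4]-12,0,None)
    yy,xx=np.mgrid[y-2:y+5,x-3:x+4]
    # restrict near
    g=np.array([(xx*w).sum()/w.sum(),(yy*w).sum()/w.sum()])
    d=np.array([.7275,-.6861]);n=np.array([.6861,.7275]);print(c,g,"along",(g-c)@d,"perp",(g-c)@n,w.sum())
E
```

```text
[217.192  158.0515] [218.5385 158.2821] along 0.8213928483453979 perp 1.0915666302778813 39.0
[220.0796 155.3283] [219.6406 157.2188] along -1.6163941567412219 perp 1.0740511225981344 64.0
[222.9653 152.6071] [222.1915 154.6596] along -1.971134364472964 perp 0.962240897232049 47.0
[225.8489 149.8878] [225.2188 151.8125] along -1.7789742078945365 perp 0.9678397925437163 32.0
[229.6906 146.2651] [231.4186 145.8837] along 1.5187644433898064 perp 0.908162864365105 86.0
[232.5695 143.5502] [232.4746 145.1186] along -1.1451374292351404 perp 1.0759138817530585 118.0
```

```bash
python3 -m jog '[{"rot":[0,0,0],"travel":[0.01,-0.001,0.0015],"jaw":1},{"rot":[0,0,0],"travel":[0.01,0,0],"jaw":1},{"rot":[0,0,0],"travel":[0,0,0],"jaw":1},{"rot":[0,0,0],"travel":[0,0,0],"jaw":1}]'; python3 - <<'E'
from plan import *
T,M=frame(.27,30);o=np.array([.550,.3437,.0973])
s=ctrl.get_state();print("F sock",M.T@s["ft_force"],"M",M.T@s["torque"],1e3*M.T@(s["position"]-o)-[-.5,0,6])
E
python3 -m jog '[{"rot":[0,0,0],"travel":[0.01,0,0],"jaw":1},{"rot":[0,0,0],"travel":[0.005,0,0],"jaw":1},{"rot":[0,0,0],"travel":[0,0,0],"jaw":1},{"rot":[0,0,0],"travel":[0,0,0],"jaw":1}]'; python3 - <<'E'
from plan import *
T,M=frame(.27,30);o=np.array([.550,.3437,.0973])
s=ctrl.get_state();print("F sock",M.T@s["ft_force"],"M",M.T@s["torque"],1e3*M.T@(s["position"]-o)-[-.5,0,6])
E
```

```text
time: 11.05
position: [0.5399, 0.3408, 0.1133]
tool_rot: [-0.143, 1.041, 0.247]
ft_force: [0.5, -0.4, -2.9]
grip_width: 0.386
F sock [-1.067  -0.4943 -2.678 ] M [0.0787 0.9247 0.0014] [-0.544  -0.0924 13.1119]
time: 11.45
position: [0.5422, 0.3415, 0.1096]
tool_rot: [-0.143, 1.04, 0.247]
ft_force: [-0.6, -0.8, -3.3]
grip_width: 0.39
F sock [-2.3416 -0.5975 -2.5142] M [ 0.1221  0.9299 -0.0063] [-0.4084 -0.0335  8.694 ]
```

```bash
cat > st.py <<'E'
from plan import *
T,M=frame(.27,30);o=np.array([.550,.3437,.0973])
s=ctrl.get_state();print("F sock",M.T@s["ft_force"],"M",M.T@s["torque"],1e3*M.T@(s["position"]-o)-[-.5,0,6])
E
python3 -m jog '[{"rot":[0,0,0],"travel":[0.007,0,0],"jaw":1},{"rot":[0,0,0],"travel":[0.007,0,0],"jaw":1},{"rot":[0,0,0],"travel":[0,0,0],"jaw":1},{"rot":[0,0,0],"travel":[0,0,0],"jaw":1}]'; python3 st.py
python3 -m jog '[{"rot":[0,0,0],"travel":[0.007,0,0],"jaw":1},{"rot":[0,0,0],"travel":[0,0,0],"jaw":1},{"rot":[0,0,0],"travel":[0,0,0],"jaw":1}]'; python3 st.py
```

```text
time: 11.85
position: [0.5442, 0.342, 0.1059]
tool_rot: [-0.143, 1.041, 0.247]
ft_force: [0.4, -1.0, -3.3]
grip_width: 0.386
F sock [-1.5683 -1.0471 -2.8866] M [ 0.0634  0.9278 -0.0856] [-0.4621 -0.0668  4.4592]
time: 12.15
position: [0.5452, 0.3423, 0.1041]
tool_rot: [-0.143, 1.041, 0.247]
ft_force: [0.4, -0.3, -3.4]
grip_width: 0.385
F sock [-1.4939 -0.4047 -3.1091] M [0.054  0.9336 0.0113] [-0.447  -0.0661  2.3918]
```

```bash
python3 -m jog '[{"rot":[0,0,0],"travel":[0.005,0,0],"jaw":1},{"rot":[0,0,0],"travel":[0,0,0],"jaw":1},{"rot":[0,0,0],"travel":[0,0,0],"jaw":1}]'; python3 st.py
python3 -m jog '[{"rot":[0,0,0],"travel":[0.005,0,0],"jaw":1},{"rot":[0,0,0],"travel":[0,0,0],"jaw":1},{"rot":[0,0,0],"travel":[0,0,0],"jaw":1}]'; python3 st.py
python3 look.py 6
```

```text
time: 12.45
position: [0.5459, 0.3426, 0.1028]
tool_rot: [-0.143, 1.04, 0.247]
ft_force: [0.3, -0.6, -3.0]
grip_width: 0.385
F sock [-1.406  -0.6443 -2.6742] M [ 0.0174  0.9308 -0.0592] [-0.4401 -0.004   0.9193]
time: 12.75
position: [0.5465, 0.3428, 0.1021]
tool_rot: [-0.142, 1.04, 0.247]
ft_force: [-5.1, -1.7, 3.2]
grip_width: 0.387
F sock [-3.0052 -0.3037  5.4648] M [-0.2148  1.3014 -0.0064] [-0.2061  0.0916 -0.0592]
t 12.95 pos [0.5465 0.3428 0.1021] F [-5.595  -2.2976  3.6651] M [-0.5088  1.1938 -0.1074] grip 0.387
R cols
 [[ 0.4817 -0.2689  0.8341]
 [ 0.1345  0.9632  0.2328]
 [-0.8659  0.0001  0.5002]]
travel units(now axes) [-0.0002 -0.0002  0.0006] mm [-0.0554 -0.0739  0.1785]
rot units [ 0.0217  0.0021 -0.0133] travel after rot [-0.0002 -0.0002  0.0006]
mean pos [0.5465 0.3428 0.1021] in socket axes rel target(mm) [-0.1892  0.08   -0.047 ]
```

View pics/s_6.png

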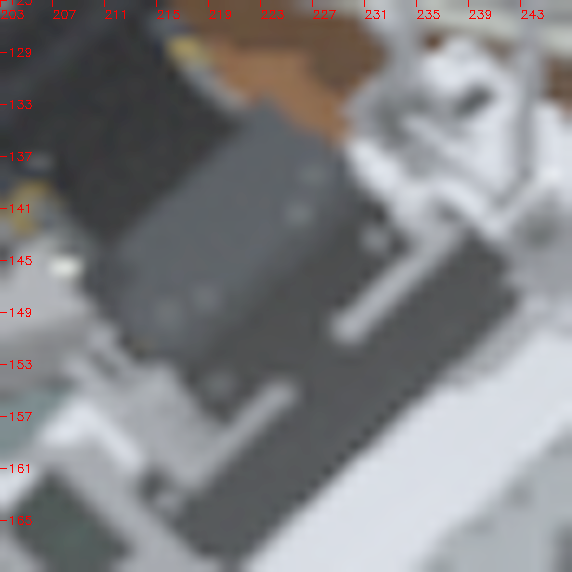

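No brass is visible any more: the case edge lies along the socket block, and contact force appeared right at the predicted seated height. One firmer press will confirm the stop.

```bash
python3 -m jog '[{"rot":[0,0,0],"travel":[0.006,0,0],"jaw":1},{"rot":[0,0,0],"travel":[0.004,0,0],"jaw":1},{"rot":[0,0,0],"travel":[0,0,0],"jaw":1},{"rot":[0,0,0],"travel":[0,0,0],"jaw":1}]'; python3 st.py
python3 -m jog '[{"rot":[0,0,0],"travel":[-0.006,0,0],"jaw":1},{"rot":[0,0,0],"travel":[-0.003,0,0],"jaw":1},{"rot":[0,0,0],"travel":[0,0,0],"jaw":0},{"rot":[0,0,0],"travel":[0,0,0],"jaw":0},{"rot":[0,0,0],"travel":[0,0,0],"jaw":0},{"rot":[0,0,0],"travel":[0,0,0],"jaw":-0.3},{"rot":[0,0,0],"travel":[0,0,0],"jaw":-0.3},{"rot":[0,0,0],"travel":[0,0,0],"jaw":-0.3}]'; python3 st.py
```

```text
time: 13.35
position: [0.5466, 0.3428, 0.102]
tool_rot: [-0.142, 1.042, 0.246]
ft_force: [-29.8, -15.3, 32.6]
grip_width: 0.39
F sock [-12.1666  -6.8013  44.6268] M [-1.4624  3.2819 -0.04  ] [-0.1717  0.0624 -0.1821]
time: 14.15
position: [0.5469, 0.3428, 0.1013]
tool_rot: [-0.142, 1.04, 0.247]
ft_force: [0.1, 0.3, 0.5]
grip_width: 0.633
F sock [0.3792 0.2772 0.3385] M [ 0.0314  0.5886 -0.0725] [-0.3381 -0.006  -0.9334]
```

Hard stop at the predicted height (about 45 N with under 0.2 mm of travel), so the module is home. It's released and I'm backing out along the normal.

```bash
python3 -m jog '[{"rot":[0,0,0],"travel":[-0.03,0,0],"jaw":-0.4},{"rot":[0,0,0],"travel":[-0.08,0,0],"jaw":-0.4},{"rot":[0,0,0],"travel":[-0.12,0,0],"jaw":-0.4},{"rot":[0,0,0],"travel":[-0.14,0,0],"jaw":-0.4},{"rot":[0,0,0],"travel":[-0.14,0,0],"jaw":0},{"rot":[0,0,0],"travel":[0,0,0],"jaw":1},{"rot":[0,0,0],"travel":[0,0,0],"jaw":1}]'; python3 look.py 7
```

```text
time: 14.85
position: [0.473, 0.3227, 0.2357]
tool_rot: [-0.141, 1.038, 0.249]
ft_force: [0.5, -0.1, -0.4]
grip_width: 0.508
t 15.05 pos [0.4729 0.3214 0.2321] F [ 0.1844 -0.1881 -0.0009] M [-0.1136  0.5842  0.0188] grip 0.334
R cols
 [[ 0.4801 -0.2683  0.8352]
 [ 0.1322  0.9633  0.2334]
 [-0.8672 -0.0016  0.498 ]]
travel units(now axes) [0.5029 0.0034 0.0066] mm [150.8553   1.0113   1.9805]
rot units [ 0.0252 -0.0265  0.0073] travel after rot [0.5029 0.0031 0.0054]
mean pos [0.4729 0.3219 0.2337] in socket axes rel target(mm) [ -0.7152  -0.4294 152.1963]
```

View pics/s_7.png

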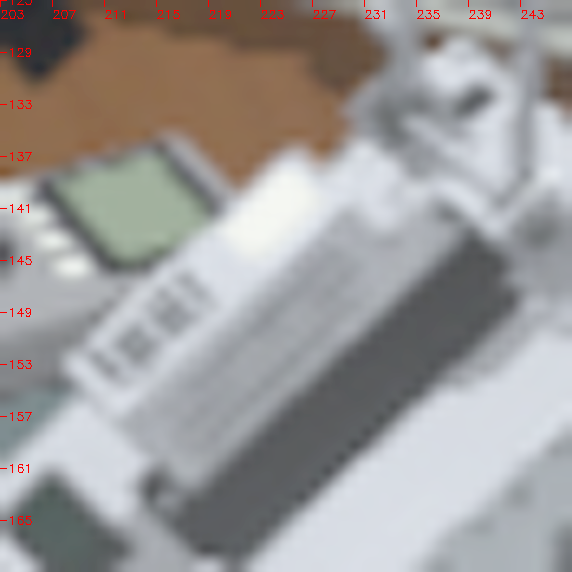

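View pics/t_7.png

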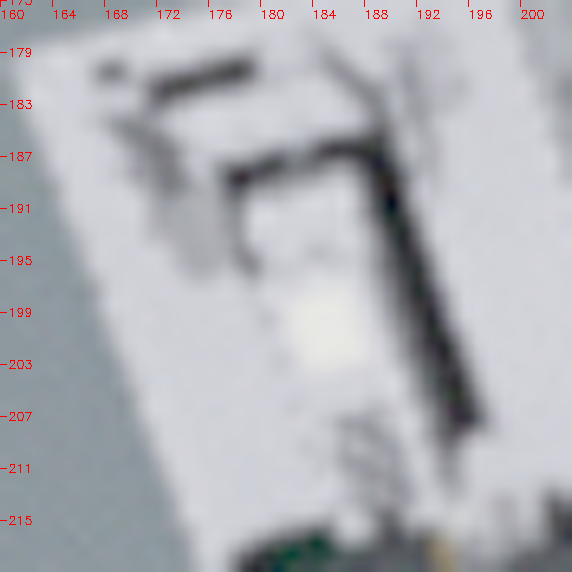

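Seated flush, with the stepped end uphill near (236,141) in the side view. For the bail, I'll turn the tool vertical, raise it, pass over the bar with the fingers shut, and come down behind it.

```bash
python3 -m jog '[{"rot":[0,1,0],"travel":[-0.05,0,0],"jaw":1},{"rot":[0,1,0],"travel":[-0.1,0,0],"jaw":1},{"rot":[0,1,0],"travel":[-0.1,0,0],"jaw":1},{"rot":[0,1,0],"travel":[0,0,0],"jaw":1},{"rot":[0,1,0],"travel":[0,0,0],"jaw":1},{"rot":[0,1,0],"travel":[0,0,0],"jaw":1},{"rot":[0,0,0],"travel":[0,0,0],"jaw":1},{"rot":[0,0,0],"travel":[0,0,0],"jaw":1}]'; python3 - <<'E'
from plan import *
T,M=frame(.27,0);o=np.array([.550,.3437,0])
for z in(.30,.20):report(o+M@np.array([.100,0,z]),T)
E
```

```text
time: 15.85
position: [0.444, 0.3137, 0.3005]
tool_rot: [-0.215, 1.561, 0.211]
ft_force: [-0.8, 0.3, -0.6]
grip_width: 0.008
t 15.85 pos [0.444  0.3137 0.3005] F [-0.759   0.2728 -0.6136] M [0.0663 0.0615 0.0174] grip 0.008
R cols
 [[-0.0004 -0.2679  0.9635]
 [-0.0024  0.9635  0.2679]
 [-1.     -0.0022 -0.001 ]]
travel units(now axes) [0.0009 0.0014 0.7004] mm [  0.2558   0.4176 210.1212]
rot units [ 0.0135 -0.0119  0.0252] travel after rot [0.0016 0.0022 0.7004]
t 15.85 pos [0.444  0.3137 0.3005] F [-0.759   0.2728 -0.6136] M [0.0663 0.0615 0.0174] grip 0.008
R cols
 [[-0.0004 -0.2679  0.9635]
 [-0.0024  0.9635  0.2679]
 [-1.     -0.0022 -0.001 ]]
travel units(now axes) [0.3342 0.0021 0.7007] mm [100.2555   0.6374 210.2249]
rot units [ 0.0135 -0.0119  0.0252] travel after rot [0.3349 0.0022 0.7004]
```

```bash
python3 -m jog '[{"rot":[0,0,0],"travel":[0,0,0.06],"jaw":1},{"rot":[0,0,0],"travel":[0,0,0.14],"jaw":1},{"rot":[0,0,0],"travel":[0,0,0.14],"jaw":1},{"rot":[0,0,0],"travel":[0,0,0.14],"jaw":1},{"rot":[0,0,0],"travel":[0,0,0.14],"jaw":1},{"rot":[0,0,0],"travel":[0,0,0.08],"jaw":1},{"rot":[0,0,0],"travel":[0,0,0],"jaw":1},{"rot":[0,0,0],"travel":[0,0,0],"jaw":1}]'; python3 - <<'E'
from plan import *
T,M=frame(.27,0);o=np.array([.550,.3437,0])
report(o+M@np.array([.100,0,.20]),T)
for n in("side","top"):cv2.imwrite(f"pics/{n}8.png",ctrl.get_image(n)[:,:,::-1])
crop(cv2.imread("pics/side8.png"),205,60,80,110,5,"l1.png",.8,10)
crop(cv2.imread("pics/top8.png"),130,140,80,80,5,"l2.png",.8,10)
E
```

```text
time: 16.65
position: [0.6453, 0.3704, 0.3015]
tool_rot: [-0.214, 1.561, 0.213]
ft_force: [-0.2, 0.3, -0.2]
grip_width: 0.007
t 16.65 pos [0.6453 0.3704 0.3015] F [-0.1791  0.3021 -0.1957] M [0.053  0.0637 0.0455] grip 0.007
R cols
 [[-0.001  -0.2688  0.9632]
 [-0.0004  0.9632  0.2688]
 [-1.     -0.0002 -0.0011]]
travel units(now axes) [ 0.3384 -0.0009  0.0038] mm [101.5205  -0.2802   1.1469]
rot units [ 0.024  -0.0124  0.0018] travel after rot [ 0.3384 -0.001   0.0035]
```

View pics/l1.png

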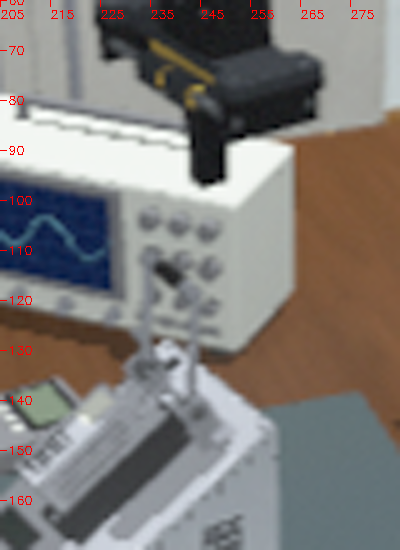

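View pics/l2.png

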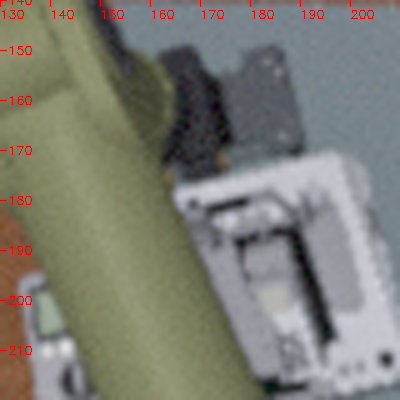

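The gripper is clear of the bar on its uphill side: in the top view it is at about (177,160) and the bar at about (175,181). Lowering behind it.

```bash
python3 -m jog '[{"rot":[0,0,0],"travel":[0.1,0,0],"jaw":1},{"rot":[0,0,0],"travel":[0.14,0,0],"jaw":1},{"rot":[0,0,0],"travel":[0.09,0,0],"jaw":1},{"rot":[0,0,0],"travel":[0,0,-0.01],"jaw":1},{"rot":[0,0,0],"travel":[0,0,-0.02],"jaw":1},{"rot":[0,0,0],"travel":[0,0,-0.02],"jaw":1},{"rot":[0,0,0],"travel":[0,0,0],"jaw":1}]'; python3 st.py; python3 - <<'E'
from plan import *
for n in("side",):cv2.imwrite(f"pics/{n}9.png",ctrl.get_image(n)[:,:,::-1])
crop(cv2.imread("pics/side9.png"),205,60,80,110,5,"l3.png",.8,10)
E
```

```text
time: 17.45
position: [0.6316, 0.367, 0.2065]
tool_rot: [-0.212, 1.557, 0.216]
ft_force: [-0.1, -0.2, 0.8]
grip_width: 0.004
F sock [ 0.2537 -0.1283  0.7298] M [ 0.0683  0.0074 -0.0557] [128.6011   0.7138  46.1268]
```

View pics/l3.png

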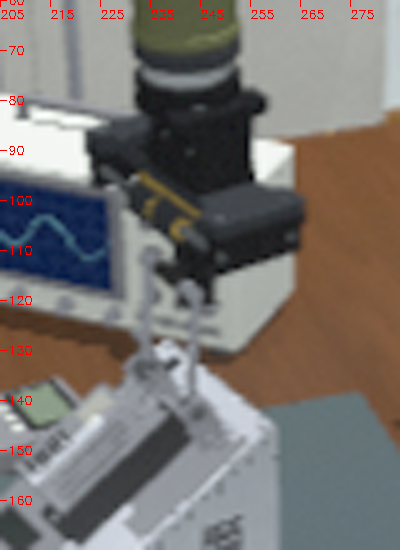

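```bash
python3 -m jog '[{"rot":[0,0,0],"travel":[0,0,-0.03],"jaw":1},{"rot":[0,0,0],"travel":[0,0,-0.03],"jaw":1},{"rot":[0,0,0],"travel":[0.005,0,-0.03],"jaw":1},{"rot":[0,0,0],"travel":[0.005,0,-0.03],"jaw":1},{"rot":[0,0,0],"travel":[0.005,0,-0.03],"jaw":1},{"rot":[0,0,0],"travel":[0,0,0],"jaw":1}]'; python3 st.py; python3 - <<'E'
from plan import *
for n in("side",):cv2.imwrite(f"pics/{n}10.png",ctrl.get_image(n)[:,:,::-1])
crop(cv2.imread("pics/side10.png"),195,70,80,110,5,"l4.png",.8,10)
E
```

```text
time: 18.1
position: [0.586, 0.3538, 0.1977]
tool_rot: [-0.215, 1.564, 0.214]
ft_force: [0.5, 0.3, 1.2]
grip_width: 0.004
F sock [1.0752 0.1922 0.7577] M [ 0.0142 -0.2597 -0.0681] [83.0932  0.0823 62.2385]
```

View pics/l4.png

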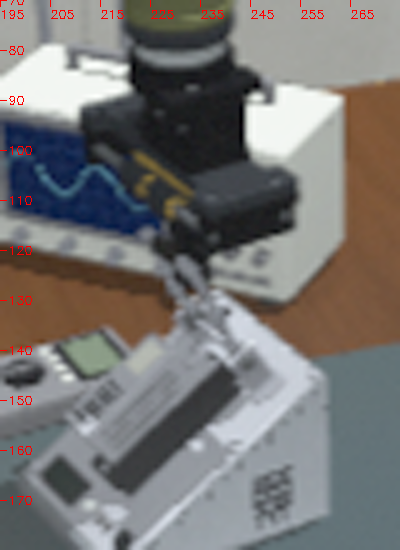

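```bash
python3 -m jog '[{"rot":[0,0,0],"travel":[0.01,0,-0.03],"jaw":1},{"rot":[0,0,0],"travel":[0.01,0,-0.03],"jaw":1},{"rot":[0,0,0],"travel":[0.005,0,-0.03],"jaw":1},{"rot":[0,0,0],"travel":[0,0,-0.02],"jaw":1},{"rot":[0,0,0],"travel":[0,0,0],"jaw":1},{"rot":[0,0,0],"travel":[0,0,0],"jaw":1}]'; python3 st.py; python3 - <<'E'
from plan import *
for n in("side",):cv2.imwrite(f"pics/{n}11.png",ctrl.get_image(n)[:,:,::-1])
crop(cv2.imread("pics/side11.png"),195,70,80,110,5,"l5.png",.8,10)
E
```

```text
time: 18.75
position: [0.556, 0.3456, 0.1916]
tool_rot: [-0.214, 1.56, 0.214]
ft_force: [-0.2, 1.0, 0.8]
grip_width: 0.004
F sock [0.4444 1.0125 0.7002] M [ 0.0536 -0.0275 -0.0139] [53.1246  0.2566 72.5472]
```

View pics/l5.png

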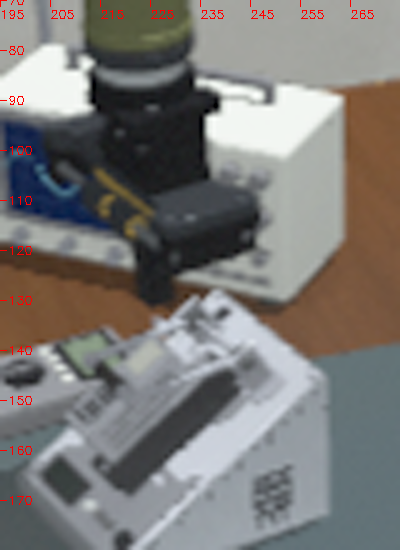

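The bail has left the finger and seems to be down. I'll lift straight up and away and check.

```bash
python3 -m jog '[{"rot":[0,0,0],"travel":[-0.1,0,0],"jaw":1},{"rot":[0,0,0],"travel":[-0.15,0,0],"jaw":1},{"rot":[0,0,0],"travel":[-0.1,0,-0.1],"jaw":1},{"rot":[0,0,0],"travel":[0,-0.1,-0.12],"jaw":1},{"rot":[0,0,0],"travel":[0,-0.15,-0.05],"jaw":1},{"rot":[0,0,0],"travel":[0,-0.15,-0.05],"jaw":1},{"rot":[0,0,0],"travel":[0,-0.15,0],"jaw":1},{"rot":[0,0,0],"travel":[0,-0.15,0],"jaw":1}]';python3 -m jog '[{"rot":[0,0,0],"travel":[0,-0.15,0],"jaw":1},{"rot":[0,0,0],"travel":[0,0,0],"jaw":1},{"rot":[0,0,0],"travel":[0,0,0],"jaw":1}]'; python3 look.py 12;python3 - <<'E'
from h import *
t=cv2.imread("pics/top12.png");s=cv2.imread("pics/side12.png")
cv2.imwrite("pics/all12.png",np.hstack([cv2.resize(s,(400,300)),cv2.resize(t,(400,300))]))
E
```

```text
time: 19.6
position: [0.5205, 0.1157, 0.297]
tool_rot: [-0.213, 1.559, 0.215]
ft_force: [-0.1, 0.0, -1.1]
grip_width: 0.005
time: 19.9
position: [0.5329, 0.0728, 0.2966]
tool_rot: [-0.21, 1.56, 0.211]
ft_force: [-0.4, -0.0, 0.0]
grip_width: 0.005
t 20.1 pos [0.5323 0.0759 0.2961] F [ 0.1705  0.1785 -0.1871] M [ 0.0708  0.045  -0.0216] grip 0.007
R cols
 [[-0.0003 -0.2718  0.9624]
 [ 0.0002  0.9624  0.2718]
 [-1.      0.0003 -0.0002]]
travel units(now axes) [0.6463 0.8428 0.288 ] mm [193.8796 252.8447  86.4069]
rot units [ 0.0575 -6.0024 -0.0191] travel after rot [ 0.7013  0.8445 -0.0775]
mean pos [0.5325 0.0747 0.2963] in socket axes rel target(mm) [  23.2956 -254.6139  210.641 ]
```

View pics/s_12.png

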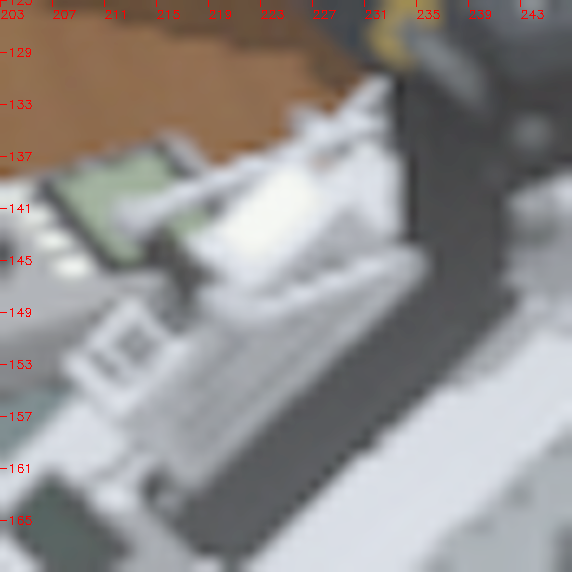

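View pics/t_12.png

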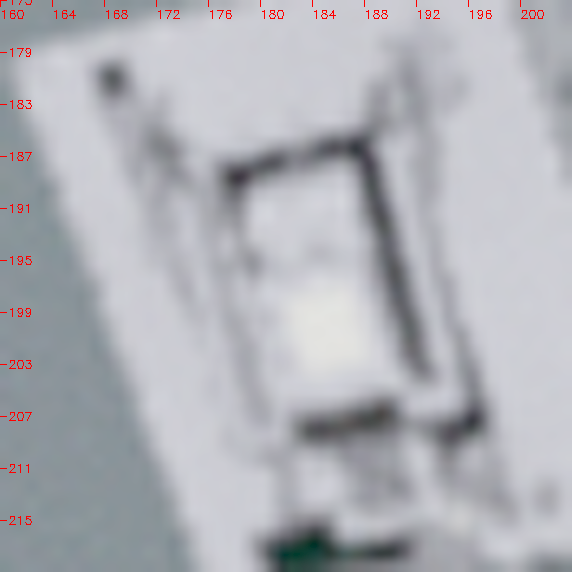

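View pics/all12.png

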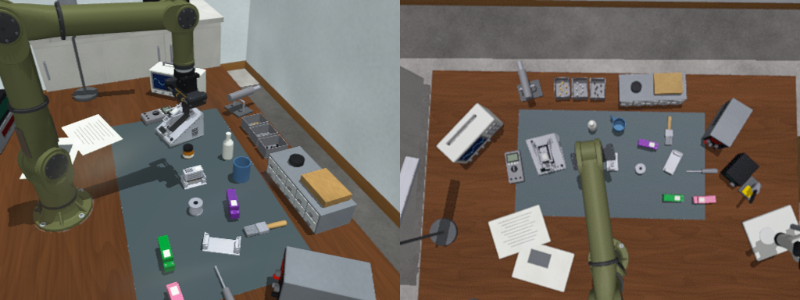

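```bash
python3 - <<'E'
from h import *
e=np.array([.550,.3437,0])+np.array([-.0347*.9638,-.0347*.2667,.1373])
print(tri((216.6,144.0),(186,207.0)),e,proj("side",e),proj("top",e))
print(ctrl.get_state()["ft_force"],ctrl.get_state()["time"])
print(ctrl.close_job())
E
```

```text
[0.5161 0.3364 0.1408] [0.5166 0.3344 0.1373] [[216.6107 145.0746]] [[186.7191 206.6731]]
[ 0.1705  0.1785 -0.1871] 20.1
the job is handed in; nothing more can be done
None
```

The module is plugged into the socket with its stepped end uphill, the bail is down across it, and the job was handed in at 20.1 s; no verdict was reported.

- **Module:** All six teeth went in without resistance. The case stopped hard within 0.2 mm of the expected seated height under about 45 N. Pictures after release showed it flush on the socket.
- **Bail:** I pulled the bar forward from behind with the fingers shut and it snapped down on its own. The bar measured (0.516, 0.336, 0.141) against (0.517, 0.334, 0.137) expected when closed. The 3.5 mm difference in height is about 1 pixel. I take that as measurement error, since the bar lies visibly across the module; the joint angle could not be read directly.
- **Bystanders and robot:** In a small overview of the bench, nothing except the module and bail looked moved; I did not measure the bystanders. At hand-in the arm was about 0.25 m clear and sensed less than 0.4 N.

Two early checks disagreed. The first visual fit of the socket came out about 2.4 mm low compared with the known adapter geometry. The module also looked about 2.5 mm downhill of where I expected it in the grip. I used the adapter geometry for height and corrected the module position from where its teeth appeared against the slots.

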